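Clear the pile out of the top fridge box

TASK

Take apart the pile in the top stacking box, one piece at a time from the top down, and put each piece in its own place: the small glass jar upright in the empty middle bay of the spice rack, the white sauce dish on the cork coaster, the silicone lid over the bowl of tomatoes so that it covers the mouth, and the lunch tin lying flat inside the low wooden tray. Never lift a piece out with another still standing on it, and set the glass jar and the ceramic dish down gently instead of letting them drop.

Things in the scene. Friction and masses are not known exactly. Their poses are not given: they have to be found in the camera images.
- boxes: Fixed tower of three stacked smoky clear boxes, 270 (its x) x 165 (its y) mm, rim lips to 290 x 176, 174 mm high. Origin: underside centre, on the sill. Top box open: inner floor 127 mm, rim 174 mm above the sill, inside 264 x 159 mm. It holds the pile, lying roughly along the tower's x; a bag clip (12 mm high) and a bottle stopper (28 mm) in two corners do not matter.
- tin: Closed slim steel lunch tin, 180 (its x) x 66 (its y) x 44 mm high, flat lid, clips on the short ends to 96 mm from the middle; 0.25 to 0.54 kg. Origin: underside centre. Bottom of the pile, on the top box's floor. Take it across the 66 mm width near its middle; both long sides are clear of the box walls by 25 mm or more.
- dish: White ceramic sauce dish, round, outside 64 mm across with upright sides, 28 mm high, wall 4 mm, inner floor 5 mm above its underside; 0.10 kg. Origin: centre of the underside. Stands on one end of the tin's lid, about 44 mm from the tin's middle (either end), with the jar standing in it.
- lid: Dark grey silicone lid: flat round disc 90 mm across, 4 mm thick, with a round upright knob in the middle, 18 mm thick, from 4 to 26 mm above the underside; 0.04 kg. Origin: centre of the disc's underside; z up through the knob. Lies knob up on the other end of the tin's lid, beside the dish.
- jar: Small clear glass jar with a steel twist cap: 60 mm high, glass 42 mm across, cap 44 mm across over the top 14 mm; 0.08 to 0.17 kg. Origin: centre of the underside; z up. Stands in the sauce dish at the start.
- rack: Wooden spice rack fixed on the sill, 66 (its x) x 196 (its y) mm: three bays along its y, each 58 x 60 mm inside, floor 4 mm thick, walls to 30 mm above the sill. Outer bays, centred 64 mm either side, hold spice jars with black caps (46 mm across, tops 79 mm above the sill); the middle one is empty, for the jar. Origin: centre of the middle bay at sill height.
- coaster: Round cork coaster fixed on the sill, 100 mm across, 6 mm thick: place of the sauce dish. Origin: centre of the underside. A salt and a pepper shaker (36 mm across, 58 mm high) stand about 88 mm from its centre to either side along its y axis.
- bowl: Small glass bowl fixed on the sill, 50 mm high, holding cherry tomatoes (below the rim), rim 80 mm across outside and 72 mm inside: the silicone lid lies flat on this rim, its disc reaching past it. Origin: centre of the underside.
- tray: Low open wooden tray fixed on the sill, outside 100 (its x) x 214 (its y) x 18 mm high, walls and floor 4 mm, inside 92 x 206 mm: for the lunch tin, its long side along the tray's y (either way round). Too little room for fingers between tin and tray wall, so hold the tin by its part above the 18 mm rim. Origin: underside centre.
Mind the look-alikes: they are no part of the job. Of the things that look like the tray, take the one that is farthest from the robot's base at the start.

How it is judged:
By the outcome, as a careful person would: the job done as asked, in the order asked, and still so for the second after the job is handed in, with the robot touching nothing.
It also fails if it takes over 128 s, if anything falls off the work surface, if the arm or the gripper's body presses on something with over 40 N, if the wrist force passes 120 N, or if a joint passes its speed limit or range.

ROBOT

A 6-joint arm with a two-finger parallel gripper is mounted at the origin on the work surface. World frame = base frame: x ahead of the robot, y to its left, z up, the work surface at z = 0. Lengths are in m, angles in rad, forces in N, time in s.
With the tool pointing down it reaches from about 0.425 to 0.95 m from the base axis. Payload 3.5 kg.
Tool frame: the origin (TCP) lies between the finger pads; the fingertips stand 22 mm ahead of it and the grasp point (between the pads) lies 3 mm ahead of it (ctrl.nose_length is the z of the fingertips in the tool frame, in m); z points along the fingers, y is the line along which they close (so a half turn about z gives the same grasp; the last joint's range is limited). The gripper opens to 85 mm and grips with 20 to 120 N. Pads are 22 mm wide; open, the fingers measure 114 mm over their backs; the gripper's body (76 mm by 85 mm) begins 54 mm behind the grasp point. The pads swing forward as they close: fully open they stand 13 mm farther back than shut.
Start: joints at [-1.312, 0.286, 1.577, -0, 1.279, -0.15], TCP at [0.268, -0.619, 0.253] pointing down, gripper open.
Joint ranges: [-2.77, 2.77], [-0.9, 2.22], [0.21, 2.48], [-1.53, 4.67], [0.24, 2.81], [-2.84, 2.84]. Speed limits (rad/s): [2.79, 2.79, 3.14, 3.14, 3.14, 3.14].

INTERFACE

Orientations are given as a unit quaternion [x, y, z, w].
In Python, from plant import ctrl gives the robot as it stands. The module is installed in compiled form; this text tells all that it offers.
- The arm moves only by the tool send_rows, never from a script. Its argument "rows" is text: rows parted by semicolons, each of 7 numbers parted by spaces: the turn, a rotation vector about the tool's x, y, z in normalised numbers (1 is 2 pi rad), then the shift along the tool's x, y, z in a scale on which 1.0 is 600 mm, then the opening, from -1 (shut) to 1 (fully open). A call has 1 to 8 rows; each row is the pose to reach, as a shift and turn from the pose commanded when the call began, along the tool's axes at that moment; what a row does not reach only later rows make up. A row lasts 1/8 s, in which the tool goes at most 62.5 mm and 10.7 degrees, less where a joint would pass 70% of its speed; a pose out of reach is approached as far as the arm can. No shift or turn number may pass 1 either way. A call with a gripper value outside its range is refused whole. The fingers move at their own pace and stop on an object; "grip_force" is the grip in N (left out, the last holds). Time passes only in rows, so rows that repeat a pose let the fingers close. It gives the time, the measured TCP pose, the force, the opening and the grip force at its end, in the units of the state.
- ctrl.get_state(): the state, without advancing time (a new reading comes with each control period).
- ctrl.read_camera(name): name is "scene" or "top" or "wrist"; returns a dict with "color" (420x560x3 uint8, red, green, blue), "fx", "fy", "cx", "cy" (pixels), "D" ([k1, k2, p1, p2, k3] as OpenCV has them; the pictures are not rectified), "extrinsics" (4x4, takes a point from world to camera coordinates). Camera axes: x right, y down, z forward; pixel columns grow to the right and rows downward; lengths in m; the calibration is good to about 2 mm. A picture is of the moment at which its call begins. There is no depth.
- ctrl.sign_off(): hands the job in; it is judged then, once.
Trained networks look in a picture, given as the dict that the camera call returned (one of the last four; its "shot" number tells which), for a name from the list of things; names that differ only in an ending like _2 or _b are one class to them, and where a whole thing is asked for, a point or a joint stands for the part that bears it (a point fixed in the world has none). Each returns a list of dicts, best first, with "p" (0 to 1); they miss things now and then, are a little off and sometimes report something else, mostly with a low value. They report only what shows in the picture. A call takes as long as a camera call. They do not tell look-alikes from the thing itself.
- ctrl.look_for(picture, target): "position" ([x, y, z] in m, in the coordinates of the camera as it stood for that picture, good to about 4 mm: the middle of the surface that is visible of it).
The state is a dict: "time": time; "qpos": joint angles; "dq": joint speeds; "joint_efforts": joint torques, N m; "eef_pos": TCP position; "tcp_rot": TCP orientation; "contact_force": force on the tool from outside, world axes, zero at the start; "wrist_torque": the same for the moment, N m; "opening": opening from 0.0 (shut) to 1.0 (fully open); "finger_force": force on a finger pad.
Only numpy, scipy, OpenCV 4.12 (cv2) and the standard library are available. Lean on these libraries where they do the work, as an engineer would, in place of code of your own. Each camera call takes 0.05 s, during which the arm holds its last target. There are 200 camera calls.

## Working session

There is one attempt and no reset: what is moved stays moved. The work goes in short steps, Python scripts to look and compute and a tool call to move; the robot and the scene stay as the last step left them, time stands still between calls to the robot, and variables do not carry over. Pictures are saved under pics/ and viewed, at most 14 in all, crops included, and the job is handed in when it is done.

Besides the shell and the picture viewer there is one more tool, called after "Request:" as name(argument=value, ...) on one line, values as JSON. send_rows: Moves the arm, as the interface text tells. Its arguments: {"type":"object","properties":{"rows":{"type":"string"},"grip_force":{"type":"number"}},"required":["rows"]}

```bash
mkdir -p pics
cat > h.py <<'E'
import numpy as np, cv2
from scipy.spatial.transform import Rotation as R
from plant import ctrl
def look(cam, names, save=None):
    p=ctrl.read_camera(cam); E=np.array(p["extrinsics"])
    if save: cv2.imwrite(save, p["color"][:,:,::-1])
    for n in names:
        for d in ctrl.look_for(p,n)[:4]:
            c=np.array(d["position"]); w=E[:3,:3].T@(c-E[:3,3])
            print(cam,n,round(d["p"],2),np.round(w,3),np.round(pix(p,w)).astype(int))
    return p
def K(p): return np.array([[p["fx"],0,p["cx"]],[0,p["fy"],p["cy"]],[0,0,1.]])
def pix(p,w):
    E=np.array(p["extrinsics"])
    return cv2.projectPoints(np.array(w,float).reshape(-1,1,3),cv2.Rodrigues(E[:3,:3])[0],E[:3,3],K(p),np.array(p["D"],float))[0].reshape(-1,2).squeeze()
def ray(p,uv,z):
    "world points on plane z for pixels"
    E=np.array(p["extrinsics"]); u=cv2.undistortPoints(np.array(uv,float).reshape(-1,1,2),K(p),np.array(p["D"],float)).reshape(-1,2)
    d=np.c_[u,np.ones(len(u))]@E[:3,:3]; o=-E[:3,:3].T@E[:3,3]
    return o+d*((z-o[2])/d[:,2])[:,None]
def st():
    s=ctrl.get_state(); print({k:np.round(s[k],3).tolist() for k in ("time","qpos","eef_pos","tcp_rot","contact_force","opening","finger_force")}); return s
E
python3 - <<'E'
from h import *
N=["boxes","tin","dish","lid","jar","rack","coaster","bowl","tray"]
for c in ("scene","top","wrist"): look(c,N,f"pics/{c}0.png")
s=st(); print(R.from_quat(s["tcp_rot"]).as_matrix().round(3))
E
```

```text
scene boxes 0.97 [0.714 0.011 0.126] [327 296]
scene tin 0.82 [0.677 0.003 0.165] [318 271]
scene dish 0.67 [0.587 0.027 0.191] [315 233]
scene lid 0.66 [0.659 0.032 0.175] [328 259]
scene lid 0.44 [ 0.606 -0.33   0.01 ] [163 330]
scene jar 0.65 [0.579 0.025 0.231] [313 216]
scene rack 0.58 [0.61  0.336 0.017] [433 270]
scene coaster 0.73 [ 0.606 -0.333  0.013] [162 330]
scene bowl 0.64 [ 0.421 -0.332  0.036] [153 268]
scene tray 0.69 [0.162 0.316 0.003] [357 183]
scene tray 0.64 [0.421 0.306 0.005] [390 231]
scene tray 0.63 [ 0.322 -0.124  0.006] [228 238]
top boxes 0.7 [0.577 0.044 0.127] [265 137]
top tin 0.81 [0.535 0.042 0.173] [265 149]
top tin 0.54 [0.427 0.307 0.005] [177 196]
top dish 0.74 [0.552 0.031 0.198] [269 140]
top lid 0.74 [0.648 0.034 0.178] [268 107]
top jar 0.72 [0.556 0.033 0.236] [268 135]
top rack 0.93 [0.586 0.347 0.01 ] [165 144]
top coaster 0.64 [ 0.604 -0.326  0.006] [388 139]
top bowl 0.67 [0.553 0.028 0.198] [270 140]
top bowl 0.56 [ 0.41  -0.332  0.032] [393 202]
top bowl 0.29 [ 0.602 -0.324  0.003] [387 140]
top tray 0.97 [ 0.321 -0.112  0.003] [318 233]
top tray 0.94 [0.161 0.315 0.003] [172 286]
top tray 0.8 [0.425 0.308 0.003] [177 197]
{'time': 1.5, 'qpos': [-1.312, 0.286, 1.577, 0.0, 1.279, -0.15], 'eef_pos': [0.268, -0.619, 0.253], 'tcp_rot': [0.979, 0.203, 0.0, 0.0], 'contact_force': [-0.228, -0.284, 0.624], 'opening': 1.002, 'finger_force': 0.0}
[[ 0.918  0.397  0.   ]
 [ 0.397 -0.918 -0.   ]
 [ 0.     0.    -1.   ]]
```

View pics/scene0.png

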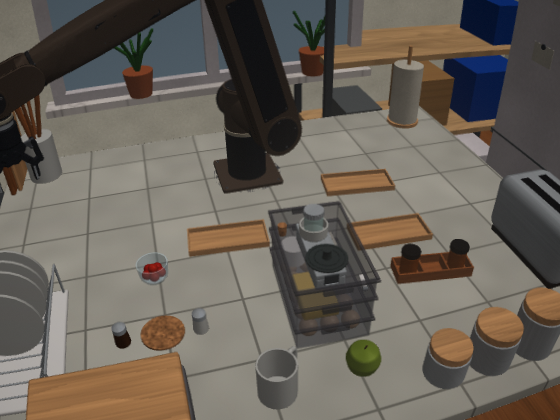

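View pics/top0.png

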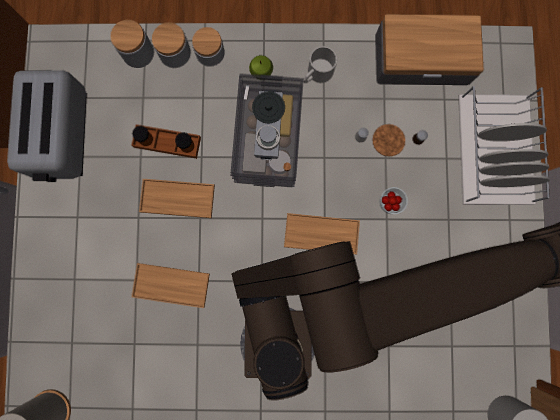

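The top view shows the pile in the tower: jar and dish at about (268,137), lid at (268,107). The rack is at (166,141), the coaster at (388,139) and the bowl at (393,201).

Tray candidates in the top view are (177,198), (321,233) and (171,286). Their distances from the base are 0.525, 0.34 and 0.354 m, so I choose (177,198). I'll check that in a crop.

Run:
```python
from h import *
im=cv2.imread("pics/top0.png"); c=im[65:225,125:305]
cv2.imwrite("pics/crop1.png",cv2.resize(c,None,fx=4,fy=3.7*4/3.7 if 0 else 3.7,interpolation=cv2.INTER_CUBIC)[:600])
p=ctrl.read_camera("top"); rgb=p["color"].astype(int)
hsv=cv2.cvtColor(p["color"],cv2.COLOR_RGB2HSV)
m=((hsv[...,1]>90)&(hsv[...,0]<25)).astype(np.uint8)
n,l,s,cen=cv2.connectedComponentsWithStats(m)
for i in range(1,n):
    if s[i,4]>150:
        ys,xs=np.where(l==i)
        w=ray(p,np.c_[xs,ys],0.015)[:,:2]
        (c,sz,a)=cv2.minAreaRect((w*1000).astype(np.float32))
        print(cen[i].round(),s[i,4],np.round(c),np.round(sz),round(a,1))
```

```text
[306.  36.] 25280 [757.   8.] [ 596. 1772.] 0.2
[206.  41.] 664 [910. 231.] [92. 87.] 1.2
[286. 116.] 384 [674. -17.] [ 30. 130.] 85.9
[388. 140.] 814 [ 601. -325.] [93. 96.] 89.0
[167. 142.] 1172 [594. 345.] [203.  72.] 80.1
[176. 198.] 2454 [421. 308.] [217. 101.] 85.8
[392. 202.] 269 [ 413. -331.] [56. 55.] 44.6
[321. 234.] 2441 [ 299. -121.] [214. 140.] 84.6
[441. 291.] 6490 [ 167. -501.] [293. 664.] 15.7
[296. 265.] 168 [224. -44.] [57. 64.] 37.2
[271. 271.] 214 [209.  26.] [49. 89.] 16.3
[170. 285.] 2547 [164. 319.] [216. 101.] 82.2
[255. 283.] 275 [170.  71.] [148.  56.] 65.7
[314. 323.] 999 [  61. -106.] [311. 111.] 29.2
[282. 319.] 364 [68. -6.] [130.  76.] 5.0
[252. 326.] 287 [47. 73.] [129.  58.] 3.6
[548. 391.] 1232 [-113. -769.] [ 83. 199.] 88.0
[  2. 383.] 337 [-134.  803.] [171.  18.] 2.8
[ 59. 400.] 191 [-172.  643.] [118.  54.] 56.7
```

View pics/crop1.png

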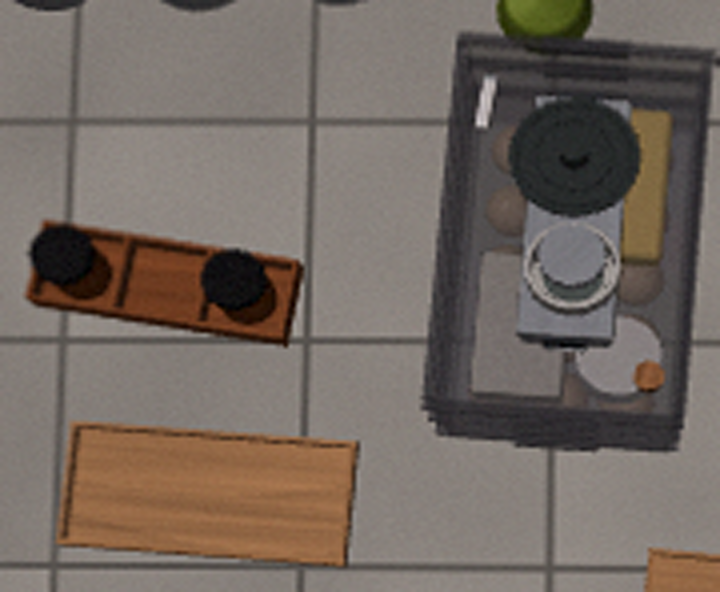

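The crop shows the chosen tray as an empty, low-walled wooden tray at crop px (210,495). The rack's empty middle bay is at crop px (165,275). The jar stands in the dish at (573,260), and the lid with its knob is at (573,157).

Next I'll move above the pile for a wrist view.

```bash
cat >> h.py <<'E'
def go(xyz, ya):
    "print turn+shift to put TCP at xyz pointing down with tool y (closing line) at ya deg or ya+180 (nearer)"
    s=ctrl.get_state(); R0=R.from_quat(s["tcp_rot"])
    best=None
    for a in (ya,ya+180):
        t=np.radians(a); y=np.array([np.cos(t),np.sin(t),0]); z=np.array([0,0,-1.]); M=np.c_[np.cross(y,z),y,z]
        v=(R0.inv()*R.from_matrix(M)).as_rotvec(degrees=True)
        if best is None or np.linalg.norm(v)<np.linalg.norm(best): best=v
    sh=R0.inv().apply(np.array(xyz)-s["eef_pos"])*1000
    print("turn",best.round(1),"shift",sh.round(1),"rows>=",round(max(np.linalg.norm(best)/10.7,np.linalg.norm(sh)/62.5),1), "q",np.round(s["qpos"],2))
E
python3 - <<'E'
from h import *
p=ctrl.read_camera("wrist"); E=np.array(p["extrinsics"]); s=ctrl.get_state()
R0=R.from_quat(s["tcp_rot"]).as_matrix(); o=-E[:3,:3].T@E[:3,3]
print("cam in tool",(R0.T@(o-s["eef_pos"])).round(3)); print("cam axes in tool",(R0.T@E[:3,:3].T).round(3)); print(p["fx"],p["cx"],p["cy"])
print(ctrl.nose_length)
go([0.52,0.03,0.42],-4.5)
go([0.60,0.03,0.42],-4.5)
E
```

```text
cam in tool [ 0.082 -0.    -0.121]
cam axes in tool [[ 0.    -0.949 -0.317]
 [ 1.     0.001 -0.001]
 [ 0.001 -0.317  0.949]]
341.2328494949773 278.4622841402811 206.2954889132953
0.022
turn [ -0.   -0.  -62.1] shift [ 489.  -495.8 -166.7] rows>= 11.5 q [-1.31  0.29  1.58  0.    1.28 -0.15]
turn [ -0.   -0.  -62.1] shift [ 562.4 -464.  -166.7] rows>= 12.0 q [-1.31  0.29  1.58  0.    1.28 -0.15]
```

Units first: shifts go in shares of 600 mm and turns go in shares of 2 pi rad. So 540 mm / 600 = 0.9, -167 mm / 600 = -0.2783, -60 degrees / 360 = -0.1667.

Request:
send_rows(rows="0 0 -0.0222 0.0667 -0.0667 -0.0667 1;0 0 -0.1667 0.9 -0.7867 -0.2783 1;0 0 -0.1667 0.9 -0.7867 -0.2783 1;0 0 -0.1667 0.9 -0.7867 -0.2783 1;0 0 -0.1667 0.9 -0.7867 -0.2783 1;0 0 -0.1667 0.9 -0.7867 -0.2783 1;0 0 -0.1667 0.9 -0.7867 -0.2783 1;0 0 -0.1667 0.9 -0.7867 -0.2783 1")

```text
time: 2.6
eef_pos: [0.4739, -0.1832, 0.3745]
tcp_rot: [0.747, 0.665, 0.0, 0.001]
contact_force: [-0.3, -0.2, 0.4]
opening: 0.998
finger_force: 0.0
```

Run:
```python
from h import *
st(); go([0.58,0.03,0.42],-4.5)
```

```text
{'time': 2.6, 'qpos': [-0.569, -0.159, 1.827, 0.0, 1.473, -0.454], 'eef_pos': [0.474, -0.183, 0.375], 'tcp_rot': [0.747, 0.665, 0.0, 0.001], 'contact_force': [-0.289, -0.244, 0.433], 'opening': 0.998, 'finger_force': 0.0}
turn [ 0.1  0.  -2.1] shift [224.   81.  -45.5] rows>= 3.9 q [-0.57 -0.16  1.83  0.    1.47 -0.45]
```

To row units: 224 mm / 600 = 0.3733, 81 mm / 600 = 0.135, -2 degrees / 360 = -0.0056.

Request:
send_rows(rows="0 0 -0.0056 0.3733 0.135 -0.075 1;0 0 -0.0056 0.3733 0.135 -0.075 1;0 0 -0.0056 0.3733 0.135 -0.075 1;0 0 -0.0056 0.3733 0.135 -0.075 1;0 0 -0.0056 0.3733 0.135 -0.075 1;0 0 -0.0056 0.3733 0.135 -0.075 1")

```text
time: 3.35
eef_pos: [0.5793, 0.028, 0.4184]
tcp_rot: [0.735, 0.678, -0.0, -0.0]
contact_force: [-0.1, -0.5, -0.8]
opening: 0.999
finger_force: 0.0
```

Run:
```python
from h import *
look("wrist",["boxes","tin","dish","lid","jar","rack"],"pics/w1.png"); st()
```

```text
wrist boxes 0.68 [0.592 0.057 0.128] [287 139]
wrist tin 0.72 [0.592 0.049 0.171] [289 151]
wrist dish 0.92 [0.581 0.042 0.19 ] [278 162]
wrist lid 0.74 [0.648 0.032 0.172] [341 163]
wrist jar 0.96 [0.563 0.035 0.234] [260 179]
{'time': 3.7, 'qpos': [-0.128, -0.001, 1.601, -0.0, 1.542, -0.046], 'eef_pos': [0.579, 0.027, 0.419], 'tcp_rot': [0.735, 0.678, -0.0, 0.0], 'contact_force': [-0.216, -0.368, 0.067], 'opening': 1.002, 'finger_force': 0.0}
```

View pics/w1.png

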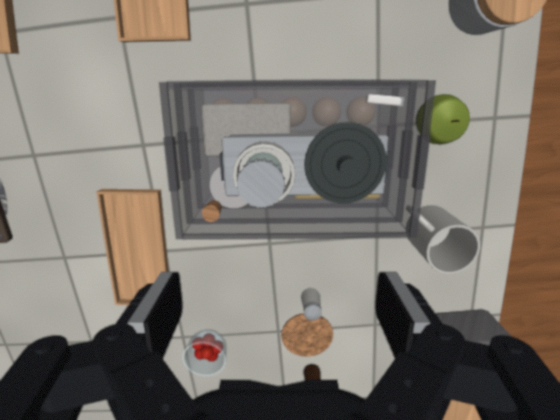

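The wrist view shows the jar cap at (262,184), the dish rim at (264,172), the lid disc at (345,163) and the tin between (223,137) and (388,196). All of them lie along the tower's x.

Run:
```python
from h import *
p=ctrl.read_camera("wrist")
for n,uv,z in [("cap",(262,184),.236),("dishrim",(264,172),.199),("lid",(345,163),.175),("knob",(346,164),.197),("tinA",(223,137),.171),("tinB",(387,136),.171),("tinC",(225,195),.171),("bowlrim",(206,352),.05),("coaster",(307,335),.006)]:
    print(n,ray(p,[uv],z).round(4))
# circle fits on grey edges
g=cv2.cvtColor(p["color"],cv2.COLOR_RGB2GRAY)
c=cv2.HoughCircles(g,cv2.HOUGH_GRADIENT,1,15,param1=80,param2=22,minRadius=17,maxRadius=46)
print(c[0][:10].round())
go([0.558,0.032,0.30],-4.5)
```

```text
cap [[0.5648 0.0306 0.236 ]]
dishrim [[0.5654 0.0335 0.199 ]]
lid [[0.6522 0.0311 0.175 ]]
knob [[0.6492 0.0346 0.197 ]]
tinA [[0.5235 0.069  0.171 ]]
tinB [[0.6987 0.0561 0.171 ]]
tinC [[0.5174 0.0046 0.171 ]]
bowlrim [[ 0.4218 -0.3169  0.05  ]]
coaster [[ 0.6051 -0.3299  0.006 ]]
[[348. 164.  43.]
 [262. 174.  32.]
 [454. 252.  27.]
 [258. 188.  29.]
 [444. 122.  29.]
 [234. 184.  24.]
 [206. 354.  19.]
 [302. 334.  20.]]
turn [ 0.   0.  -0.2] shift [  2.9 -21.6 118.8] rows>= 1.9 q [-0.13 -0.    1.6  -0.    1.54 -0.05]
```

To row units: 195 mm / 600 = 0.325, 165 mm / 600 = 0.275.

Request:
send_rows(rows="0 0 0 0.0067 -0.025 0.1 1;0 0 0 0.0067 -0.025 0.2 1;0 0 0 0.0067 -0.025 0.275 1;0 0 0 0.0067 -0.025 0.325 1;0 0 0 0.0067 -0.025 0.325 1;0 0 0 0.0067 -0.025 0.325 1", grip_force=25)

```text
time: 4.5
eef_pos: [0.5658, 0.0331, 0.2256]
tcp_rot: [0.735, 0.678, 0.001, 0.001]
contact_force: [-0.3, 0.1, -0.3]
opening: 1.003
finger_force: 0.0
```

Run:
```python
from h import *
st()
p=look("wrist",["jar","dish"],"pics/w2.png")
```

```text
{'time': 4.5, 'qpos': [-0.121, 0.073, 1.874, 0.0, 1.192, -0.041], 'eef_pos': [0.566, 0.033, 0.226], 'tcp_rot': [0.735, 0.678, 0.001, 0.001], 'contact_force': [-0.334, 0.076, -0.331], 'opening': 1.003, 'finger_force': 0.0}
wrist jar 0.97 [0.562 0.04  0.232] [266 296]
wrist jar 0.67 [0.416 0.202 0.006] [97  9]
wrist dish 0.65 [0.572 0.045 0.192] [289 240]
```

View pics/w2.png

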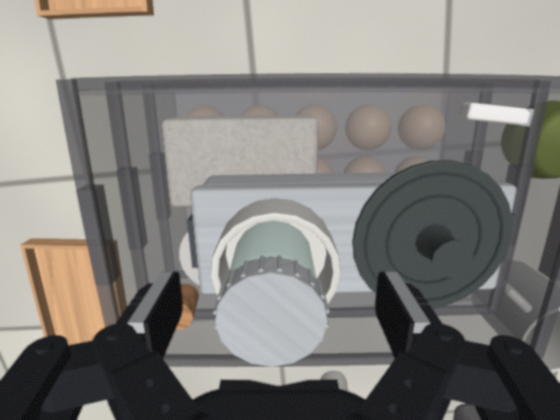

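The cap is centred at about (272,318), with its width spanning 216–328. The fingers straddle it with their midpoint near 281, and the dish rim is at (276,265).

Run:
```python
from h import *
p=ctrl.read_camera("wrist"); a=np.linspace(0,2*np.pi,200)
c=ray(p,[(272,317)],.236)[0]; print(c)
# reproject for check
w=pix(p,np.c_[c[0]+.022*np.cos(a),c[1]+.022*np.sin(a),0*a+.236]); print(w.min(0),w.max(0))
print(pix(p,[0.566,0.033,.236]), ray(p,[(276,265)],.199),ray(p,[(433,232)],.175))
```

```text
[0.56384844 0.03313174 0.236     ]
[214.95038978 266.33037355] [328.98917271 361.92116218]
[277.58418464 316.90176308] [[0.56550849 0.03569367 0.199     ]] [[0.65230598 0.0357408  0.175     ]]
```

To row units: -2 mm / 600 = -0.0033, 1 mm / 600 = 0.0017.

Request:
send_rows(rows="0 0 0 0 -0.0033 0.0017 1;0 0 0 0 -0.0033 0.0017 -1;0 0 0 0 -0.0033 0.0017 -1;0 0 0 0 -0.0033 0.0017 -1;0 0 0 0 -0.0033 0.0017 -1;0 0 0 0 -0.0033 0.0017 -1;0 0 0 0 -0.0033 0.0017 -1;0 0 0 0 -0.0033 0.0017 -1", grip_force=30)

```text
time: 5.7
eef_pos: [0.563, 0.0335, 0.2229]
tcp_rot: [0.735, 0.678, 0.0, 0.0]
contact_force: [-0.6, 0.2, 1.7]
opening: 0.502
finger_force: 30.7
```

Run:
```python
from h import *
st()
```

```text
{'time': 5.7, 'qpos': [-0.121, 0.07, 1.882, 0.0, 1.19, -0.041], 'eef_pos': [0.563, 0.033, 0.223], 'tcp_rot': [0.735, 0.678, 0.0, 0.0], 'contact_force': [-0.56, 0.207, 1.714], 'opening': 0.502, 'finger_force': 30.697}
```

To row units: 210 mm / 600 = 0.35, 150 mm / 600 = 0.25.

Request:
send_rows(rows="0 0 0 0 0 -0.025 -1;0 0 0 0 0 -0.1 -1;0 0 0 0 0 -0.1833 -1;0 0 0 0.05 0 -0.2333 -1;0 0 0 0.15 0.0033 -0.2333 -1;0 0 0 0.25 0.0083 -0.2333 -1;0 0 0 0.35 0.0133 -0.2333 -1;0 0 0 0.35 0.0133 -0.2333 -1")

```text
time: 6.7
eef_pos: [0.587, 0.246, 0.3627]
tcp_rot: [0.733, 0.68, 0.0, -0.0]
contact_force: [0.0, -0.6, -0.5]
opening: 0.502
finger_force: 30.8
```

Run:
```python
from h import *
st()
look("wrist",["rack","jar","tray"],"pics/w3.png")
```

```text
{'time': 6.7, 'qpos': [0.237, 0.142, 1.549, 0.001, 1.451, 0.312], 'eef_pos': [0.587, 0.246, 0.363], 'tcp_rot': [0.733, 0.68, 0.0, -0.0], 'contact_force': [0.034, -0.603, -0.528], 'opening': 0.502, 'finger_force': 30.786}
wrist rack 0.86 [0.594 0.343 0.004] [278  81]
wrist jar 0.97 [0.586 0.255 0.375] [274 302]
wrist tray 0.69 [0.209 0.279 0.009] [ 14 153]
wrist tray 0.61 [ 0.324 -0.208  0.008] [157 406]
wrist tray 0.56 [0.425 0.313 0.005] [157 115]
```

View pics/w3.png

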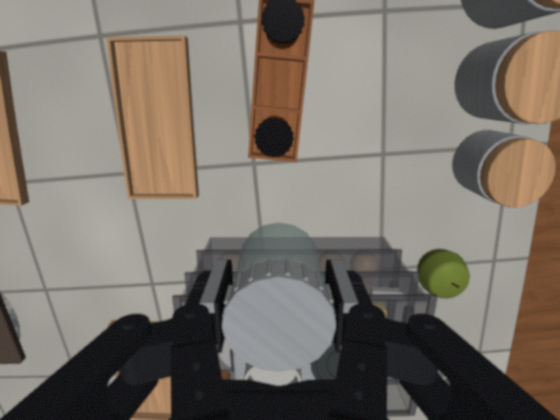

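The rack's middle bay is centred near (280,83). The black-capped jars are at (284,20) and (275,136). The chosen tray's corners are at (109,38), (186,37), (197,197) and (130,199).

Run:
```python
from h import *
p=ctrl.read_camera("wrist")
b=ray(p,[(257,58),(307,60),(303,107),(253,106)],.03); print(b.round(3),b.mean(0))
c=ray(p,[(284,20),(275,136)],.079); d=c[0]-c[1]; print("caps",c.round(4),c.mean(0).round(4),np.degrees(np.arctan2(d[1],d[0])),np.linalg.norm(d))
t=ray(p,[(109,38),(186,37),(197,197),(130,199)],.018); print("tray",t.round(4),t.mean(0).round(4)); d=(t[0]+t[1]-t[2]-t[3])/2;print(np.linalg.norm(d),np.degrees(np.arctan2(d[1],d[0])))
d=(t[1]+t[2]-t[0]-t[3])/2;print(np.linalg.norm(d),np.degrees(np.arctan2(d[1],d[0])))
hsv=cv2.cvtColor(p["color"],cv2.COLOR_RGB2HSV); m=((hsv[...,1]>90)&(hsv[...,0]<25)).astype(np.uint8)
n,l,s,cen=cv2.connectedComponentsWithStats(m)
for i in range(1,n):
    if s[i,4]>800:
        ys,xs=np.where(l==i); w=ray(p,np.c_[xs,ys],0.018 if cen[i][0]<220 else .03)[:,:2]
        print(cen[i].round(),s[i,4],cv2.minAreaRect((w*1000).astype(np.float32)))
g=cv2.GaussianBlur(hsv[...,2],(3,3),0)
print(go([0.588,0.343,0.30],-7))
```

```text
[[0.572 0.366 0.03 ]
 [0.633 0.359 0.03 ]
 [0.625 0.303 0.03 ]
 [0.561 0.31  0.03 ]] [0.59752188 0.33450708 0.03      ]
caps [[0.6066 0.3974 0.079 ]
 [0.5867 0.275  0.079 ]] [0.5967 0.3362 0.079 ] 80.76187233483961 0.12396478686938348
tray [[0.3868 0.4085 0.018 ]
 [0.4848 0.3999 0.018 ]
 [0.4672 0.1912 0.018 ]
 [0.3696 0.1961 0.018 ]] [0.4271 0.2989 0.018 ]
0.21122416904363067 85.28396916748173
0.09797955033088067 -3.965504938793079
[278.  79.] 5641 ((593.79443359375, 337.42041015625), (189.94583129882812, 65.08302307128906), 80.26644897460938)
[533. 206.] 17402 ((958.4436645507812, 31.699127197265625), (118.66275024414062, 698.9149169921875), 11.075848579406738)
[153. 112.] 12059 ((424.5621643066406, 303.7745361328125), (211.36709594726562, 101.75104522705078), 85.6342544555664)
[  9. 147.] 2245 ((223.30947875976562, 303.5054931640625), (211.73402404785156, 40.00948715209961), 71.60810852050781)
[157. 401.] 1052 ((320.8437194824219, -179.09156799316406), (107.07769012451172, 73.8131103515625), 78.7198486328125)
turn [0.  0.  2.3] shift [101.8  -8.1  63.1] rows>= 1.9 q [ 0.23  0.14  1.55 -0.    1.45  0.31]
None
```

To row units: 110 mm / 600 = 0.1833, 60 mm / 600 = 0.1, 5 degrees / 360 = 0.0139.

Request:
send_rows(rows="0 0 0.0139 0.0667 -0.0067 0.1 -1;0 0 0.0139 0.0667 -0.0067 0.1833 -1;0 0 0.0139 0.0667 -0.0067 0.1833 -1;0 0 0.0139 0.0667 -0.0067 0.1833 -1")

```text
time: 7.45
eef_pos: [0.5881, 0.2815, 0.2555]
tcp_rot: [0.764, 0.645, 0.001, 0.001]
contact_force: [0.4, -0.1, -0.0]
opening: 0.502
finger_force: 30.9
```

Run:
```python
from h import *
st()
p=look("wrist",["rack","jar"],"pics/w4.png")
g=p["color"].max(2); m=(g<40).astype(np.uint8); m[330:]=0
n,l,s,cen=cv2.connectedComponentsWithStats(m)
for i in range(1,n):
    if s[i,4]>300: print(s[i],cen[i].round(1),ray(p,[cen[i]],.079).round(4))
```

```text
{'time': 7.45, 'qpos': [0.291, 0.233, 1.637, -0.0, 1.268, 0.46], 'eef_pos': [0.588, 0.282, 0.255], 'tcp_rot': [0.764, 0.645, 0.001, 0.001], 'contact_force': [0.367, -0.098, -0.048], 'opening': 0.502, 'finger_force': 30.936}
wrist rack 0.91 [0.597 0.347 0.007] [275 109]
wrist jar 0.73 [0.587 0.288 0.268] [273 307]
[ 243   11   56   61 2591] [270.5  40.5] [[0.6032 0.4033 0.079 ]]
[ 249  166   50   49 1871] [273.2 190.2] [[0.584  0.2806 0.079 ]]
[ 108  261  124   69 2342] [185.3 311. ] [[0.4725 0.1687 0.079 ]]
[ 326  261  124   69 2419] [372.8 311.2] [[0.6631 0.1357 0.079 ]]
```

View pics/w4.png

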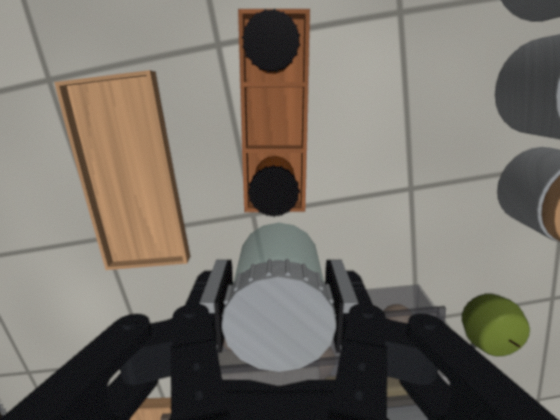

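The rack corners are at (239,10), (309,10), (305,211) and (245,211), with partitions near rows 85 and 149. The tray is at the left, with corners (57,83), (152,72), (187,262) and (106,269).

Run:
```python
from h import *
p=ctrl.read_camera("wrist")
def f(q,z):
    t=ray(p,q,z); d=(t[0]+t[1]-t[2]-t[3])/2; e=(t[1]+t[2]-t[0]-t[3])/2
    print(t.mean(0).round(4),[ (round(np.linalg.norm(v),4),round(np.degrees(np.arctan2(v[1],v[0])),2)) for v in (d,e)])
f([(239,10),(309,10),(305,211),(245,211)],.03)
f([(242,85),(307,85),(305,149),(244,149)],.03)
f([(57,83),(152,72),(187,262),(106,269)],.018)
print(ray(p,[(272,40),(273,190)],.079))
go([0.5945,0.342,0.09],-9.3)
```

```text
[0.5963 0.3403 0.03  ] [(np.float64(0.1947), np.float64(80.49)), (np.float64(0.0644), np.float64(-9.66))]
[0.5963 0.3408 0.03  ] [(np.float64(0.062), np.float64(80.19)), (np.float64(0.0625), np.float64(-9.65))]
[0.4255 0.3037 0.018 ] [(np.float64(0.2112), np.float64(85.32)), (np.float64(0.0994), np.float64(-4.32))]
[[0.60554259 0.40445403 0.079     ]
 [0.58487851 0.2811098  0.079     ]]
turn [ 0.3 -0.1 -0.3] shift [ 59.5  -4.8 166.7] rows>= 2.8 q [ 0.29  0.23  1.64 -0.    1.27  0.46]
```

To row units: 155 mm / 600 = 0.2583, 130 mm / 600 = 0.2167.

Request:
send_rows(rows="0 0 0 0.075 -0.005 0.0667 -1;0 0 0 0.1017 -0.0058 0.15 -1;0 0 0 0.1017 -0.0058 0.2167 -1;0 0 0 0.1017 -0.0058 0.2583 -1;0 0 0 0.1017 -0.0058 0.2583 -1;0 0 0 0.1017 -0.0058 0.2583 -1")

```text
time: 8.4
eef_pos: [0.595, 0.3435, 0.1004]
tcp_rot: [0.764, 0.646, 0.002, 0.001]
contact_force: [1.5, 0.2, -1.0]
opening: 0.505
finger_force: 31.0
```

Run:
```python
from h import *
st(); go([0.5955,0.342,0.055],-9.5)
p=look("wrist",[],"pics/w5.png")
```

```text
{'time': 8.4, 'qpos': [0.376, 0.46, 1.646, 0.0, 1.032, 0.544], 'eef_pos': [0.595, 0.344, 0.1], 'tcp_rot': [0.764, 0.646, 0.002, 0.001], 'contact_force': [1.463, 0.19, -1.014], 'opening': 0.505, 'finger_force': 30.958}
turn [ 0.2 -0.1 -0.1] shift [-1.5  0.5 45.4] rows>= 0.7 q [0.38 0.46 1.65 0.   1.03 0.54]
```

View pics/w5.png

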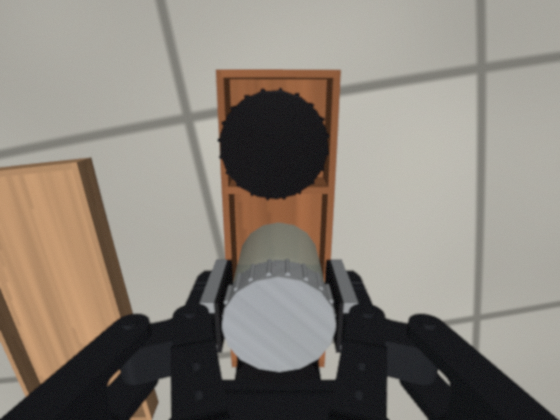

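The jar hangs over the middle bay. The rack sides at row 250 are 232 and 328, so the jar at 279 is centred. The partition is at row 188 and the far cap at (275,145).

Run:
```python
from h import *
p=ctrl.read_camera("wrist"); s=ctrl.get_state()
M=R.from_quat(s["tcp_rot"]).as_matrix()
for n,uv,z in (("cap",(275,145),.079),("part",(279,188),.03),("L",(232,250),.03),("R",(328,250),.03),("end",(279,74),.03)):
    w=ray(p,[uv],z)[0]; print(n,w.round(4),(M.T@(w-s["eef_pos"])*1000).round(1))
```

```text
cap [0.6044 0.4042 0.079 ] [61.2 -1.1 21.9]
part [0.601  0.3724 0.03  ] [29.2  0.7 70.9]
L [0.5658 0.3382 0.03  ] [-10.4 -28.3  70.6]
R [0.6244 0.3282 0.03  ] [-10.5  31.1  70.9]
end [0.6114 0.4339 0.03  ] [91.6  0.7 71. ]
```

To row units: 46 mm / 600 = 0.0767, 44 mm / 600 = 0.0733.

Request:
send_rows(rows="0 0 0 -0.005 0.0017 0 -1;0 0 0 -0.005 0.0017 0.025 -1;0 0 0 -0.005 0.0017 0.05 -1;0 0 0 -0.005 0.0017 0.0667 -1;0 0 0 -0.005 0.0017 0.0733 -1;0 0 0 -0.005 0.0017 0.0767 -1;0 0 0 -0.005 0.0017 0.0767 -1")

```text
time: 9.38
eef_pos: [0.5943, 0.3401, 0.052]
tcp_rot: [0.764, 0.646, 0.0, 0.0]
contact_force: [0.7, 0.1, -0.9]
opening: 0.505
finger_force: 31.0
```

Request:
send_rows(rows="0 0 0 0 0 0.0017 -1;0 0 0 0 0 0.0017 -1")

```text
time: 9.62
eef_pos: [0.5942, 0.34, 0.0511]
tcp_rot: [0.764, 0.646, 0.0, 0.0]
contact_force: [-0.6, -0.1, -0.8]
opening: 0.506
finger_force: 31.0
```

To row units: 1 mm / 600 = 0.0017.

Request:
send_rows(rows="0 0 0 0 0 0.0017 -1;0 0 0 0 0 0.0017 -1")

```text
time: 9.88
eef_pos: [0.5943, 0.3401, 0.051]
tcp_rot: [0.764, 0.646, 0.0, 0.0]
contact_force: [-2.7, -2.6, 5.2]
opening: 0.503
finger_force: 31.3
```

To row units: 1 mm / 600 = 0.0017.

Request:
send_rows(rows="0 0 0 0 0 0.0017 -1;0 0 0 0 0 0.0017 -1")

```text
time: 10.12
eef_pos: [0.5943, 0.3402, 0.0509]
tcp_rot: [0.764, 0.646, 0.0, 0.0]
contact_force: [-4.6, -1.4, 8.7]
opening: 0.508
finger_force: 31.6
```

To row units: -2 mm / 600 = -0.0033, -1.5 mm / 600 = -0.0025.

Request:
send_rows(rows="0 0 0 0 0 -0.0025 -1;0 0 0 0 0 -0.0033 0.1;0 0 0 0 0 -0.0033 0.2;0 0 0 0 0 -0.0033 0.4;0 0 0 0 0 -0.0033 0.4;0 0 0 0 0 -0.0033 0.4;0 0 0 0 0 -0.0033 0.4")

```text
time: 11.0
eef_pos: [0.594, 0.34, 0.0508]
tcp_rot: [0.764, 0.646, 0.0, 0.0]
contact_force: [1.2, -0.0, 1.2]
opening: 0.697
finger_force: 0.0
```

To row units: -290 mm / 600 = -0.4833, -260 mm / 600 = -0.4333.

Request:
send_rows(rows="0 0 0 0 0 -0.05 0.4;0 0 0 0 0 -0.1333 0.4;0 0 0 0 0 -0.2333 0.5;0 0 0 0 0 -0.3333 1;0 0 0 -0.0833 0 -0.4333 1;0 0 0 -0.1667 0 -0.4833 1;0 0 0 -0.1667 0 -0.4833 1")

```text
time: 11.88
eef_pos: [0.5783, 0.2394, 0.3456]
tcp_rot: [0.765, 0.645, 0.003, 0.002]
contact_force: [0.4, -0.5, -0.1]
opening: 0.998
finger_force: 0.0
```

Run:
```python
from h import *
st(); look("wrist",["jar","rack"],"pics/w6.png"); look("top",["jar","dish","lid","tin"])
```

```text
{'time': 11.875, 'qpos': [0.231, 0.12, 1.603, -0.0, 1.411, 0.401], 'eef_pos': [0.578, 0.239, 0.346], 'tcp_rot': [0.765, 0.645, 0.003, 0.002], 'contact_force': [0.421, -0.53, -0.095], 'opening': 0.998, 'finger_force': 0.0}
wrist jar 0.95 [0.592 0.338 0.062] [274  77]
wrist rack 0.63 [0.596 0.339 0.006] [277  78]
top dish 0.62 [0.565 0.033 0.179] [269 137]
top lid 0.87 [0.65  0.033 0.176] [269 107]
top tin 0.7 [0.535 0.04  0.177] [266 148]
```

View pics/w6.png

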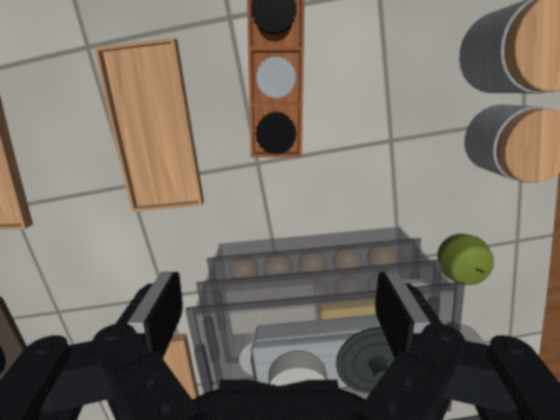

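The jar stands upright in the middle bay at (276,77), between the two black caps. The dish is next.

Run:
```python
from h import *
go([0.565,0.034,0.28],85.5)
```

```text
turn [-0.1  0.2 85. ] shift [-207.2   22.8   58.9] rows>= 7.9 q [0.24 0.13 1.61 0.   1.41 0.4 ]
```

To row units: -207 mm / 600 = -0.345, 22.8 mm / 600 = 0.038, 85 degrees / 360 = 0.2361.

Request:
send_rows(rows="0 0 0.0278 -0.0667 0.005 0 1;0 0 0.0583 -0.15 0.0133 0.0167 1;0 0 0.0889 -0.25 0.025 0.0333 1;0 0 0.1167 -0.345 0.038 0.05 1;0 0 0.1472 -0.345 0.038 0.0983 1;0 0 0.1778 -0.345 0.038 0.0983 1;0 0 0.2056 -0.345 0.038 0.0983 1;0 0 0.2361 -0.345 0.038 0.0983 1")

```text
time: 13.28
eef_pos: [0.5653, 0.034, 0.2807]
tcp_rot: [0.999, -0.04, -0.001, -0.0]
contact_force: [0.3, 0.7, -0.6]
opening: 0.997
finger_force: 0.0
```

To row units: 1 degrees / 360 = 0.0028.

Request:
send_rows(rows="0 0 0.0028 0 0 0 1;0 0 0.0028 0 0 0 1")

```text
time: 13.52
eef_pos: [0.5654, 0.0338, 0.2813]
tcp_rot: [0.999, -0.045, -0.0, -0.0]
contact_force: [-0.6, 0.1, -0.2]
opening: 1.004
finger_force: 0.0
```

Run:
```python
from h import *
st(); p=look("wrist",["dish","lid","tin"],"pics/w7.png"); go([0.565,0.034,0.194],85.5)
```

```text
{'time': 13.525, 'qpos': [-0.119, 0.027, 1.818, 0.0, 1.298, 1.541], 'eef_pos': [0.565, 0.034, 0.281], 'tcp_rot': [0.999, -0.045, -0.0, -0.0], 'contact_force': [-0.608, 0.144, -0.203], 'opening': 1.004, 'finger_force': 0.0}
wrist dish 0.85 [0.564 0.027 0.175] [289 216]
wrist dish 0.73 [0.603 0.029 0.171] [281 161]
wrist lid 0.64 [0.652 0.03  0.176] [272  84]
wrist tin 0.96 [0.603 0.03  0.17 ] [279 160]
turn [ 0.   0.  -0.8] shift [-0.5 -0.4 87.7] rows>= 1.4 q [-0.12  0.03  1.82 -0.    1.3   1.54]
```

View pics/w7.png

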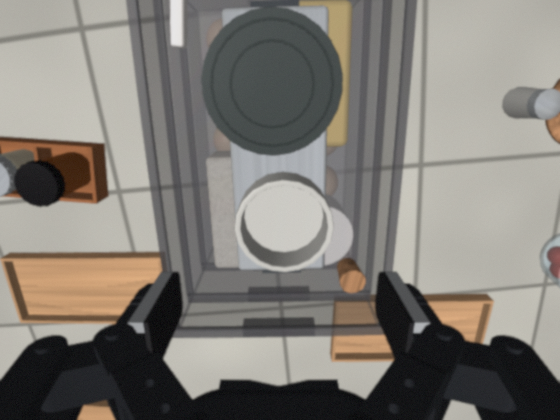

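The dish rim is centred at about (284,225), the lid disc at (272,81), and the tin's edges run along columns 232 and 326.

Run:
```python
from h import *
p=ctrl.read_camera("wrist"); a=np.linspace(0,2*np.pi,200)
for n,uv,z,r in (("dish",(284.5,225),.199,.032),("lid",(272,81),.175,.045)):
    c=ray(p,[uv],z)[0]; w=pix(p,np.c_[c[0]+r*np.cos(a),c[1]+r*np.sin(a),0*a+z]); print(n,c.round(4),w.min(0),w.max(0))
    go([c[0],c[1],.194],85.5)
```

```text
dish [0.5664 0.03   0.199 ] [234.50863133 176.19483455] [334.49860157 269.37341203]
turn [ 0.  -0.  -0.8] shift [ 1.3  3.4 87.8] rows>= 1.4 q [-0.12  0.03  1.82 -0.    1.3   1.54]
lid [0.6545 0.0299 0.175 ] [200.58563281   1.81988547] [343.48864577 152.09923575]
turn [ 0.  -0.  -0.8] shift [89.  -4.6 87.8] rows>= 2.0 q [-0.12  0.03  1.82 -0.    1.3   1.54]
```

To row units: 87 mm / 600 = 0.145, 70 mm / 600 = 0.1167.

Request:
send_rows(rows="0 0 0 0.0017 0.005 0.0667 1;0 0 0 0.0017 0.005 0.1167 1;0 0 0 0.0017 0.005 0.145 1;0 0 0 0.0017 0.005 0.145 1;0 0 0 0.0017 0.005 0.145 0;0 0 0 0.0017 0.005 0.145 -1;0 0 0 0.0017 0.005 0.145 -1;0 0 0 0.0017 0.005 0.145 -1", grip_force=30)

```text
time: 14.78
eef_pos: [0.5674, 0.0303, 0.197]
tcp_rot: [0.999, -0.046, 0.002, 0.0]
contact_force: [-0.1, -0.1, 6.3]
opening: 0.749
finger_force: 33.7
```

Request:
send_rows(rows="0 0 0 0 0 0 -1;0 0 0 0 0 0 -1")

```text
time: 15.02
eef_pos: [0.5674, 0.0303, 0.197]
tcp_rot: [0.999, -0.046, 0.002, 0.0]
contact_force: [-0.7, 0.9, 5.5]
opening: 0.75
finger_force: 33.7
```

To row units: -130 mm / 600 = -0.2167, -100 mm / 600 = -0.1667.

Request:
send_rows(rows="0 0 0 0 0 -0.0083 -1;0 0 0 0 0 -0.0333 -1;0 0 0 0 0 -0.1 -1;0 0 0 0 0 -0.1667 -1;0 0 0 0 0 -0.2167 -1;0 0 0 0 0 -0.2167 -1")

```text
time: 15.78
eef_pos: [0.5673, 0.0302, 0.3286]
tcp_rot: [0.999, -0.046, 0.003, 0.0]
contact_force: [-0.5, -0.7, -1.4]
opening: 0.747
finger_force: 33.5
```

Run:
```python
from h import *
st(); p=look("wrist",["dish","lid","coaster","bowl"]); look("top",["coaster","bowl"]); look("scene",["coaster","bowl","lid"]); go([0.60,-0.25,0.30],85.5)
```

```text
{'time': 15.775, 'qpos': [-0.125, -0.002, 1.761, -0.0, 1.376, 1.538], 'eef_pos': [0.567, 0.03, 0.329], 'tcp_rot': [0.999, -0.046, 0.003, 0.0], 'contact_force': [-0.483, -0.735, -1.371], 'opening': 0.747, 'finger_force': 33.511}
wrist dish 0.9 [0.563 0.026 0.311] [289 287]
wrist lid 0.85 [0.653 0.029 0.172] [270  89]
wrist lid 0.21 [0.625 0.038 0.128] [265 123]
wrist coaster 0.81 [ 0.604 -0.313  0.005] [540 109]
wrist coaster 0.45 [0.585 0.029 0.172] [278 174]
wrist bowl 0.67 [ 0.418 -0.319  0.034] [541 248]
top coaster 0.69 [ 0.604 -0.327  0.006] [389 139]
top bowl 0.89 [ 0.416 -0.333  0.03 ] [394 200]
scene coaster 0.74 [ 0.604 -0.33   0.01 ] [163 329]
scene coaster 0.69 [0.605 0.329 0.058] [433 257]
scene bowl 0.82 [ 0.423 -0.332  0.037] [153 268]
scene lid 0.78 [0.659 0.03  0.175] [327 259]
turn [-0.   0.  -0.8] shift [ 59.8 276.   24.4] rows>= 4.5 q [-0.13  0.    1.77  0.    1.38  1.54]
```

To row units: 357 mm / 600 = 0.595, 300 mm / 600 = 0.5.

Request:
send_rows(rows="0 0 0 -0.0167 0.1 0 -1;0 0 0 -0.0333 0.2 0 -1;0 0 0 -0.0333 0.3 0 -1;0 0 0 -0.0333 0.4 0 -1;0 0 0 -0.0333 0.5 0.0167 -1;0 0 0 -0.0333 0.595 0.05 -1;0 0 0 -0.0333 0.595 0.05 -1;0 0 0 -0.0333 0.595 0.05 -1")

```text
time: 17.38
eef_pos: [0.5131, -0.3231, 0.2946]
tcp_rot: [0.999, -0.047, -0.0, -0.0]
contact_force: [0.1, -0.2, -1.1]
opening: 0.747
finger_force: 33.7
```

Run:
```python
from h import *
st(); p=look("wrist",["dish","coaster"],"pics/w8.png")
```

```text
{'time': 17.375, 'qpos': [-0.729, 0.108, 1.708, 0.001, 1.327, 0.935], 'eef_pos': [0.513, -0.323, 0.295], 'tcp_rot': [0.999, -0.047, -0.0, -0.0], 'contact_force': [0.095, -0.246, -1.069], 'opening': 0.747, 'finger_force': 33.697}
wrist dish 0.59 [ 0.509 -0.327  0.276] [288 286]
wrist coaster 0.92 [ 0.608 -0.33   0.008] [277  80]
```

View pics/w8.png

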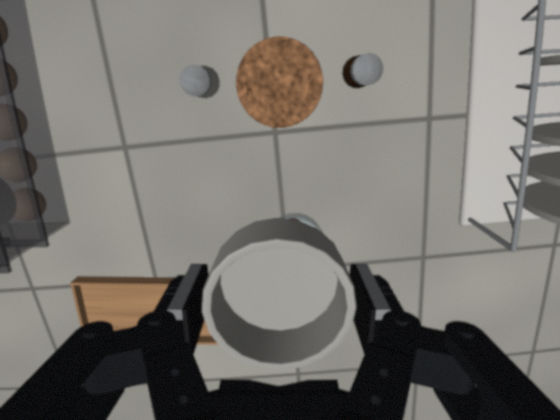

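The coaster is centred at (280,82), with the shaker tops at (198,80) and (369,69). The dish is held level at (280,290).

Run:
```python
from h import *
p=ctrl.read_camera("wrist")
c=ray(p,[(280,82)],.006)[0]; s=ray(p,[(198,80),(369,69)],.058); d=s[0]-s[1]
print(c.round(4),s.round(4),s.mean(0),np.degrees(np.arctan2(d[1],d[0])),np.linalg.norm(d))
hsv=cv2.cvtColor(p["color"],cv2.COLOR_RGB2HSV); m=((hsv[...,1]>90)&(hsv[...,0]<25)).astype(np.uint8); m[200:]=0
n,l,st_,cen=cv2.connectedComponentsWithStats(m); i=1+np.argmax(st_[1:,4]); print(cen[i],st_[i]); w=ray(p,np.argwhere(l==i)[:,::-1],.006); print((w.max(0)+w.min(0))/2,w.max(0)-w.min(0))
go([.605,-.328,.08],85.5)
```

```text
[ 0.6073 -0.3319  0.006 ] [[ 0.6154 -0.2506  0.058 ]
 [ 0.6104 -0.4202  0.058 ]] [ 0.61291312 -0.33536799  0.058     ] 88.32561965240278 0.16968796516262213
[279.78618036  82.67040321] [ 238   38   85   90 5977]
[ 0.60522966 -0.33154529  0.006     ] [9.71109003e-02 9.66102196e-02 1.11022302e-16]
turn [ 0.  -0.1 -0.7] shift [ 91.1  -2.5 215.9] rows>= 3.7 q [-0.73  0.11  1.71  0.    1.33  0.93]
```

To row units: 255 mm / 600 = 0.425, 91.5 mm / 600 = 0.1525.

Request:
send_rows(rows="0 0 0 0.0833 0 0.05 -1;0 0 0 0.1525 0.0008 0.1167 -1;0 0 0 0.1525 0.0008 0.2 -1;0 0 0 0.1525 0.0008 0.2833 -1;0 0 0 0.1525 0.0008 0.35 -1;0 0 0 0.1525 0.0008 0.3917 -1;0 0 0 0.1525 0.0008 0.425 -1;0 0 0 0.1525 0.0008 0.425 -1")

```text
time: 18.58
eef_pos: [0.6036, -0.331, 0.0383]
tcp_rot: [0.999, -0.046, -0.001, -0.001]
contact_force: [-0.1, -0.1, -1.5]
opening: 0.746
finger_force: 33.7
```

Run:
```python
from h import *
st(); go([.6055,-.331,.033],85.5)
```

```text
{'time': 18.575, 'qpos': [-0.649, 0.547, 1.652, -0.0, 0.946, 1.014], 'eef_pos': [0.604, -0.331, 0.038], 'tcp_rot': [0.999, -0.046, -0.001, -0.001], 'contact_force': [-0.097, -0.135, -1.536], 'opening': 0.746, 'finger_force': 33.694}
turn [-0.1  0.1 -0.8] shift [ 1.9 -0.2  5.3] rows>= 0.1 q [-0.65  0.55  1.65 -0.    0.95  1.01]
```

To row units: 4 mm / 600 = 0.0067, 3 mm / 600 = 0.005.

Request:
send_rows(rows="0 0 0 0.0033 0 0.005 -1;0 0 0 0.0033 0 0.0067 -1;0 0 0 0.0033 0 0.0067 -1")

```text
time: 18.95
eef_pos: [0.6066, -0.3328, 0.0368]
tcp_rot: [0.999, -0.046, 0.001, 0.0]
contact_force: [-0.6, -0.1, -1.6]
opening: 0.748
finger_force: 33.7
```

To row units: 1.5 mm / 600 = 0.0025.

Request:
send_rows(rows="0 0 0 0 0 0.0025 -1;0 0 0 0 0 0.0025 -1")

```text
time: 19.2
eef_pos: [0.606, -0.3324, 0.0342]
tcp_rot: [0.999, -0.046, -0.0, -0.0]
contact_force: [0.0, 0.2, -0.8]
opening: 0.748
finger_force: 33.7
```

To row units: 1.5 mm / 600 = 0.0025.

Request:
send_rows(rows="0 0 0 0 0 0.0025 -1;0 0 0 0 0 0.0025 -1")

```text
time: 19.45
eef_pos: [0.606, -0.3323, 0.0325]
tcp_rot: [0.999, -0.046, -0.0, -0.0]
contact_force: [-0.6, 0.3, -1.4]
opening: 0.746
finger_force: 33.7
```

To row units: 1 mm / 600 = 0.0017.

Request:
send_rows(rows="0 0 0 0 0 0.0017 -1;0 0 0 0 0 0.0017 -1")

```text
time: 19.7
eef_pos: [0.6062, -0.3324, 0.0321]
tcp_rot: [0.999, -0.046, -0.0, -0.0]
contact_force: [-1.3, 1.0, 0.8]
opening: 0.746
finger_force: 33.8
```

To row units: 1 mm / 600 = 0.0017.

Request:
send_rows(rows="0 0 0 0 0 0.0017 -1;0 0 0 0 0 0.0017 -1")

```text
time: 19.95
eef_pos: [0.6062, -0.3325, 0.0321]
tcp_rot: [0.999, -0.046, -0.0, -0.0]
contact_force: [-3.1, 1.7, 6.0]
opening: 0.75
finger_force: 34.2
```

Contact. Now I'll ease off and open gently.

To row units: -1 mm / 600 = -0.0017.

Request:
send_rows(rows="0 0 0 0 0 -0.0017 -1;0 0 0 0 0 -0.0017 0.6;0 0 0 0 0 -0.0017 0.7;0 0 0 0 0 -0.0017 0.8;0 0 0 0 0 -0.0017 0.8;0 0 0 0 0 -0.0017 0.8")

```text
time: 20.7
eef_pos: [0.6062, -0.3324, 0.0317]
tcp_rot: [0.999, -0.046, 0.0, 0.0]
contact_force: [-0.0, 0.3, 0.2]
opening: 0.901
finger_force: 0.0
```

To row units: -250 mm / 600 = -0.4167, -210 mm / 600 = -0.35.

Request:
send_rows(rows="0 0 0 0 0 -0.025 0.8;0 0 0 0 0 -0.0667 0.8;0 0 0 0 0 -0.1667 0.8;0 0 0 0 0 -0.2667 0.8;0 0 0 -0.1 0 -0.35 0.8;0 0 0 -0.15 0 -0.4167 0.8;0 0 0 -0.15 0 -0.4167 0.8;0 0 0 -0.15 0 -0.4167 0.8")

```text
time: 21.7
eef_pos: [0.5165, -0.3241, 0.2829]
tcp_rot: [0.999, -0.047, 0.001, 0.001]
contact_force: [0.1, -0.6, -0.7]
opening: 0.902
finger_force: 0.0
```

Run:
```python
from h import *
st(); p=look("wrist",["dish","coaster"],"pics/w9.png"); go([.653,.031,.28],-4.5)
```

```text
{'time': 21.7, 'qpos': [-0.727, 0.122, 1.714, 0.0, 1.304, 0.937], 'eef_pos': [0.517, -0.324, 0.283], 'tcp_rot': [0.999, -0.047, 0.001, 0.001], 'contact_force': [0.11, -0.576, -0.726], 'opening': 0.902, 'finger_force': 0.0}
wrist dish 0.75 [ 0.611 -0.334  0.008] [280  81]
wrist coaster 0.75 [ 0.612 -0.33   0.007] [276  80]
turn [ 0.   0.2 89.2] shift [ 1.032e+02 -3.656e+02  2.000e-01] rows>= 8.3 q [-0.73  0.13  1.72  0.    1.3   0.94]
```

View pics/w9.png

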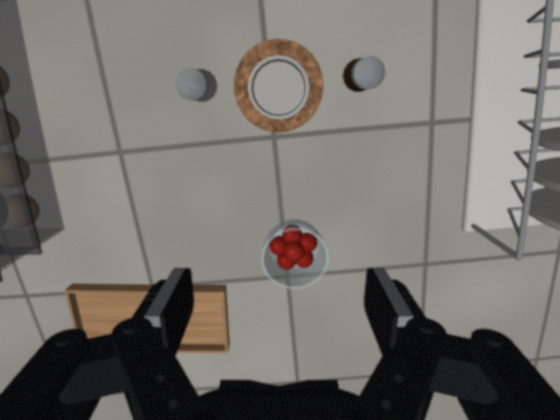

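Run:
```python
from h import *
p=look("wrist",["bowl"]); g=cv2.cvtColor(p["color"],cv2.COLOR_RGB2GRAY)
c=cv2.HoughCircles(g[150:330,200:360],cv2.HOUGH_GRADIENT,1,10,param1=60,param2=18,minRadius=25,maxRadius=60)
if c is not None:
  for u,v,r in c[0][:5]: print(u+200,v+150,r,ray(p,[(u+200,v+150)],.05).round(4))
```

```text
wrist bowl 0.93 [ 0.409 -0.331  0.033] [294 258]
295.5 254.5 32.0 [[ 0.4214 -0.3332  0.05  ]]
295.5 243.5 27.3 [[ 0.4351 -0.3343  0.05  ]]
294.5 264.5 33.1 [[ 0.4088 -0.3311  0.05  ]]
```

The dish sits centred on the coaster at (278,86), between the shakers. The bowl's rim is around (295,254), with a bottom arc near row 288.

Run:
```python
from h import *
p=ctrl.read_camera("wrist"); g=cv2.GaussianBlur(cv2.cvtColor(p["color"],cv2.COLOR_RGB2GRAY),(3,3),0).astype(np.float32)
G=np.hypot(cv2.Sobel(g,5,1,0),cv2.Sobel(g,5,0,1)); G=np.minimum(G,120)
a=np.linspace(0,2*np.pi,180); out=[]
for x in np.arange(.400,.436,.001):
  for y in np.arange(-.345,-.32,.001):
    sc=0
    for r in (.036,.040):
      w=pix(p,np.c_[x+r*np.cos(a),y+r*np.sin(a),0*a+.05]).astype(np.float32)
      sc+=cv2.remap(G,w[:,0].reshape(-1,1),w[:,1].reshape(-1,1),cv2.INTER_LINEAR).mean()
    out.append((sc,x,y))
out.sort(reverse=True); print(np.round(out[:8],3))
for x in (.412,.42):
  w=pix(p,np.c_[x+.04*np.cos(a),-.332+.04*np.sin(a),0*a+.05]); print(x,w.min(0),w.max(0))
```

```text
[[136.771   0.415  -0.333]
 [134.243   0.416  -0.333]
 [126.21    0.415  -0.334]
 [125.993   0.415  -0.332]
 [123.798   0.416  -0.334]
 [123.188   0.416  -0.332]
 [122.727   0.414  -0.333]
 [116.801   0.417  -0.333]]
0.412 [260.12027636 229.78755292] [329.83046174 292.07143511]
0.42 [259.35065802 223.09521077] [329.53744348 286.25178566]
```

```bash
cat >> h.py <<'E'
def circ(p,x0,y0,z,rs,h=.012):
    g=cv2.GaussianBlur(cv2.cvtColor(p["color"],cv2.COLOR_RGB2GRAY),(3,3),0).astype(np.float32)
    G=np.minimum(np.hypot(cv2.Sobel(g,5,1,0),cv2.Sobel(g,5,0,1)),120); a=np.linspace(0,2*np.pi,180); out=[]
    for x in np.arange(x0-h,x0+h,.001):
        for y in np.arange(y0-h,y0+h,.001):
            w=[pix(p,np.c_[x+r*np.cos(a),y+r*np.sin(a),0*a+z]).astype(np.float32) for r in rs]
            out.append((sum(cv2.remap(G,v[:,0].reshape(-1,1),v[:,1].reshape(-1,1),cv2.INTER_LINEAR).mean() for v in w),x,y))
    out.sort(reverse=True); print(np.round(out[:4],3))
E
python3 - <<'E'
from h import *
go([.59,.030,.33],85.5)
E
```

```text
turn [-0.1  0.1 -0.8] shift [  40.3 -359.1  -49.4] rows>= 5.8 q [-0.73  0.13  1.71  0.    1.3   0.94]
```

To row units: -359 mm / 600 = -0.5983, -340 mm / 600 = -0.5667.

Request:
send_rows(rows="0 0 0 0.0083 -0.0667 -0.0667 0.8;0 0 0 0.0167 -0.1667 -0.0833 0.5;0 0 0 0.0333 -0.2667 -0.0833 0;0 0 0 0.0417 -0.3667 -0.0833 0;0 0 0 0.0583 -0.4667 -0.0833 0;0 0 0 0.0667 -0.5667 -0.0833 0;0 0 0 0.0667 -0.5983 -0.0833 0;0 0 0 0.0667 -0.5983 -0.0833 0")

```text
time: 23.0
eef_pos: [0.5897, 0.0305, 0.3311]
tcp_rot: [0.999, -0.045, -0.001, 0.0]
contact_force: [0.5, -1.1, 0.5]
opening: 0.505
finger_force: 0.0
```

Request:
send_rows(rows="0 0 0 0 0 0 0;0 0 0 0 0 0 0")

```text
time: 23.25
eef_pos: [0.5897, 0.028, 0.3317]
tcp_rot: [0.999, -0.048, -0.0, 0.0]
contact_force: [0.0, 0.6, 0.1]
opening: 0.498
finger_force: 0.0
```

Run:
```python
from h import *
st(); p=look("wrist",["lid","tin"],"pics/w10.png"); circ(p,.653,.030,.175,(.045,)); go([.653,.03,.20],84.7)
g=p["color"].astype(int).max(2)
```

```text
{'time': 23.25, 'qpos': [-0.124, 0.05, 1.702, -0.0, 1.389, 1.542], 'eef_pos': [0.59, 0.028, 0.332], 'tcp_rot': [0.999, -0.048, -0.0, 0.0], 'contact_force': [0.041, 0.622, 0.051], 'opening': 0.498, 'finger_force': 0.0}
wrist lid 0.79 [0.656 0.03  0.172] [268 114]
wrist tin 0.62 [0.572 0.032 0.171] [276 213]
[[1.02335e+02 6.52000e-01 3.10000e-02]
 [1.02043e+02 6.52000e-01 3.00000e-02]
 [9.75450e+01 6.53000e-01 3.10000e-02]
 [9.68610e+01 6.53000e-01 3.00000e-02]]
turn [ 0.  -0.  -0.1] shift [ 62.9  -7.4 131.8] rows>= 2.3 q [-0.12  0.05  1.7  -0.    1.39  1.54]
```

View pics/w10.png

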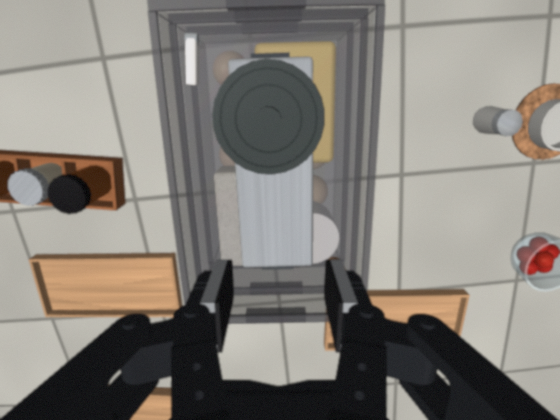

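The lid disc is centred at (269,116). The tin's corners are at (228,60), (312,58), (313,264) and (238,267).

Run:
```python
from h import *
p=ctrl.read_camera("wrist"); t=ray(p,[(228,60),(312,58),(313,264),(238,267)],.171); print(t.round(4),t.mean(0).round(4))
d=(t[0]+t[1]-t[2]-t[3])/2; print(np.linalg.norm(d),np.degrees(np.arctan2(d[1],d[0])),np.linalg.norm(t[1]-t[0]),np.linalg.norm(t[2]-t[3]))
```

```text
[[ 0.6991  0.0576  0.171 ]
 [ 0.6944 -0.0067  0.171 ]
 [ 0.5186  0.0037  0.171 ]
 [ 0.522   0.0731  0.171 ]] [0.6085 0.0319 0.171 ]
0.17690940346005601 -4.192989773083556 0.06444951583843338 0.0694780701896186
```

To row units: 131 mm / 600 = 0.2183, 120 mm / 600 = 0.2.

Request:
send_rows(rows="0 0 0 0.05 -0.0067 0.05 0;0 0 0 0.1033 -0.0125 0.1 0;0 0 0 0.1033 -0.0125 0.1667 0;0 0 0 0.1033 -0.0125 0.2 0;0 0 0 0.1033 -0.0125 0.2183 0;0 0 0 0.1033 -0.0125 0.2183 0;0 0 0 0.1033 -0.0125 0.2183 0")

```text
time: 24.32
eef_pos: [0.6529, 0.0313, 0.2029]
tcp_rot: [0.999, -0.046, 0.002, 0.0]
contact_force: [-0.5, 0.1, -0.1]
opening: 0.498
finger_force: 0.0
```

Run:
```python
from h import *
st(); go([.652,.0305,.20],84.7)
```

```text
{'time': 24.325, 'qpos': [-0.107, 0.281, 1.678, 0.0, 1.179, 1.557], 'eef_pos': [0.653, 0.031, 0.203], 'tcp_rot': [0.999, -0.046, 0.002, 0.0], 'contact_force': [-0.527, 0.132, -0.084], 'opening': 0.498, 'finger_force': 0.0}
turn [ 0.  -0.2 -0. ] shift [-0.9  0.9  2.9] rows>= 0.0 q [-0.11  0.28  1.68  0.    1.18  1.56]
```

To row units: 2 mm / 600 = 0.0033, -1 mm / 600 = -0.0017.

Request:
send_rows(rows="0 0 0 -0.0017 0.0017 0.0033 0;0 0 0 -0.0017 0.0017 0.0033 -1;0 0 0 -0.0017 0.0017 0.0033 -1;0 0 0 -0.0017 0.0017 0.0033 -1;0 0 0 -0.0017 0.0017 0.0033 -1;0 0 0 -0.0017 0.0017 0.0033 -1;0 0 0 -0.0017 0.0017 0.0033 -1", grip_force=25)

```text
time: 25.2
eef_pos: [0.6512, 0.0305, 0.1993]
tcp_rot: [0.999, -0.046, 0.0, 0.0]
contact_force: [-1.1, -0.6, 3.0]
opening: 0.197
finger_force: 24.7
```

To row units: -120 mm / 600 = -0.2, -80 mm / 600 = -0.1333.

Request:
send_rows(rows="0 0 0 0 0 -0.0083 -1;0 0 0 0 0 -0.05 -1;0 0 0 0 0 -0.1333 -1;0 0 0 0 0 -0.2 -1;0 0 0 0 0 -0.2 -1")

```text
time: 25.82
eef_pos: [0.6526, 0.0304, 0.3236]
tcp_rot: [0.999, -0.046, 0.004, 0.0]
contact_force: [-0.1, -0.3, 0.2]
opening: 0.197
finger_force: 24.5
```

Run:
```python
from h import *
st(); p=look("wrist",["lid","tin"],"pics/w11.png"); look("scene",["lid"]); go([.45,-.333,.30],84.7)
```

```text
{'time': 25.825, 'qpos': [-0.109, 0.191, 1.562, 0.0, 1.38, 1.555], 'eef_pos': [0.653, 0.03, 0.324], 'tcp_rot': [0.999, -0.046, 0.004, 0.0], 'contact_force': [-0.129, -0.294, 0.208], 'opening': 0.197, 'finger_force': 24.465}
wrist lid 0.6 [0.666 0.029 0.297] [280 246]
wrist tin 0.63 [0.685 0.024 0.172] [283 158]
scene lid 0.73 [0.663 0.03  0.289] [331 216]
turn [-0.   0.3 -0. ] shift [-165.4  380.6   16.5] rows>= 6.6 q [-0.11  0.2   1.57  0.    1.38  1.56]
```

To row units: 384 mm / 600 = 0.64, -199 mm / 600 = -0.3317.

Request:
send_rows(rows="0 0 0 -0.0417 0.0833 0 -1;0 0 0 -0.0833 0.175 0 -1;0 0 0 -0.1333 0.2583 0 -1;0 0 0 -0.175 0.3417 0.0167 -1;0 0 0 -0.225 0.4333 0.05 -1;0 0 0 -0.275 0.525 0.1 -1;0 0 0 -0.3167 0.6 0.15 -1;0 0 0 -0.3317 0.64 0.2 -1")

```text
time: 27.08
eef_pos: [0.4152, -0.3347, 0.1966]
tcp_rot: [0.999, -0.048, -0.001, -0.001]
contact_force: [0.0, -0.7, 0.2]
opening: 0.193
finger_force: 24.6
```

Request:
send_rows(rows="0 0 0 0 0 0 -1;0 0 0 0 0 0 -1;0 0 0 0 0 0 -1")

```text
time: 27.45
eef_pos: [0.4184, -0.333, 0.2001]
tcp_rot: [0.999, -0.046, 0.001, 0.001]
contact_force: [-0.3, 0.7, -1.1]
opening: 0.196
finger_force: 24.6
```

Run:
```python
from h import *
st(); p=look("wrist",["lid","bowl"],"pics/w12.png"); look("top",["bowl","lid"]); go([.416,-.333,.085],84.7)
```

```text
{'time': 27.45, 'qpos': [-0.862, 0.027, 1.971, 0.0, 1.142, 0.8], 'eef_pos': [0.418, -0.333, 0.2], 'tcp_rot': [0.999, -0.046, 0.001, 0.001], 'contact_force': [-0.26, 0.695, -1.066], 'opening': 0.196, 'finger_force': 24.571}
wrist lid 0.96 [ 0.432 -0.334  0.173] [279 244]
wrist bowl 0.92 [ 0.435 -0.333  0.032] [277 172]
top lid 0.64 [0.588 0.34  0.067] [164 138]
turn [ 0. -0.  0.] shift [ -1.8  -0.  114.3] rows>= 1.8 q [-0.86  0.03  1.97  0.    1.14  0.8 ]
```

To row units: 117 mm / 600 = 0.195, 114 mm / 600 = 0.19.

Request:
send_rows(rows="0 0 0 -0.0042 0 0.0833 -1;0 0 0 -0.0042 0 0.1417 -1;0 0 0 -0.0042 0 0.175 -1;0 0 0 -0.0042 0 0.19 -1;0 0 0 -0.0042 0 0.195 -1;0 0 0 -0.0042 0 0.195 -1;0 0 0 -0.0042 0 0.195 -1")

```text
time: 28.62
eef_pos: [0.4153, -0.3337, 0.0828]
tcp_rot: [0.999, -0.046, 0.001, 0.001]
contact_force: [-0.4, -0.7, -0.5]
opening: 0.196
finger_force: 24.6
```

To row units: 2 mm / 600 = 0.0033.

Request:
send_rows(rows="0 0 0 0 0 0.0033 -1;0 0 0 0 0 0.0033 -1")

```text
time: 28.88
eef_pos: [0.4148, -0.3332, 0.0799]
tcp_rot: [0.999, -0.046, 0.0, 0.0]
contact_force: [-0.1, 0.1, -0.3]
opening: 0.198
finger_force: 24.6
```

To row units: 2 mm / 600 = 0.0033.

Request:
send_rows(rows="0 0 0 0 0 0.0033 -1;0 0 0 0 0 0.0033 -1")

```text
time: 29.12
eef_pos: [0.4149, -0.3334, 0.0786]
tcp_rot: [0.999, -0.046, -0.0, 0.0]
contact_force: [-1.8, 1.7, 5.1]
opening: 0.197
finger_force: 25.0
```

To row units: -180 mm / 600 = -0.3, -120 mm / 600 = -0.2.

Request:
send_rows(rows="0 0 0 0 0 -0.0008 -0.4;0 0 0 0 0 -0.0008 0;0 0 0 0 0 -0.0008 0;0 0 0 0 0 -0.0008 0;0 0 0 0 0 -0.0333 0;0 0 0 0 0 -0.1 0;0 0 0 0 0 -0.2 0;0 0 0 0 0 -0.3 0")

```text
time: 30.12
eef_pos: [0.4145, -0.3329, 0.2591]
tcp_rot: [0.999, -0.046, -0.0, -0.0]
contact_force: [0.5, -0.2, -0.7]
opening: 0.498
finger_force: 0.0
```

To row units: -60 mm / 600 = -0.1.

Request:
send_rows(rows="0 0 0 0 0 -0.1 0;0 0 0 0 0 -0.1 0;0 0 0 0 0 -0.1 0")

```text
time: 30.5
eef_pos: [0.4146, -0.333, 0.3173]
tcp_rot: [0.999, -0.046, -0.0, -0.0]
contact_force: [-0.6, 1.1, -0.8]
opening: 0.501
finger_force: 0.0
```

Run:
```python
from h import *
st(); p=look("wrist",["lid","bowl"],"pics/w13.png"); circ(p,.4155,-.333,.054,(.045,)); look("top",["lid"])
go([.6085,.032,.33],85.8)
```

```text
{'time': 30.5, 'qpos': [-0.868, -0.077, 1.854, 0.0, 1.365, 0.796], 'eef_pos': [0.415, -0.333, 0.317], 'tcp_rot': [0.999, -0.046, -0.0, -0.0], 'contact_force': [-0.586, 1.091, -0.847], 'opening': 0.501, 'finger_force': 0.0}
wrist lid 0.6 [ 0.419 -0.335  0.053] [281 163]
[[119.812   0.416  -0.333]
 [118.738   0.416  -0.333]
 [117.506   0.416  -0.334]
 [117.003   0.416  -0.332]]
top lid 0.66 [ 0.435 -0.302  0.056] [385 192]
turn [-0.1  0.1 -1.1] shift [ 159.5 -381.2  -13.7] rows>= 6.6 q [-0.87 -0.08  1.85  0.    1.37  0.8 ]
```

To row units: -381 mm / 600 = -0.635, 159.5 mm / 600 = 0.2658, -1 degrees / 360 = -0.0028.

Request:
send_rows(rows="0 0 0 0.0333 -0.0917 -0.0233 0;0 0 -0.0028 0.075 -0.1833 -0.0233 0.5;0 0 -0.0028 0.1167 -0.275 -0.0233 1;0 0 -0.0028 0.1583 -0.3667 -0.0233 1;0 0 -0.0028 0.2 -0.4667 -0.0233 1;0 0 -0.0028 0.2417 -0.5583 -0.0233 1;0 0 -0.0028 0.2658 -0.635 -0.0233 1;0 0 -0.0028 0.2658 -0.635 -0.0233 1")

```text
time: 31.75
eef_pos: [0.6093, 0.0345, 0.3301]
tcp_rot: [0.999, -0.035, -0.001, -0.0]
contact_force: [0.5, -1.0, -1.5]
opening: 1.003
finger_force: 0.0
```

Request:
send_rows(rows="0 0 0 0 0 0 1;0 0 0 0 0 0 1;0 0 0 0 0 0 1")

```text
time: 32.12
eef_pos: [0.6087, 0.0302, 0.3318]
tcp_rot: [0.999, -0.039, 0.0, 0.0]
contact_force: [1.2, 0.1, 0.4]
opening: 1.0
finger_force: 0.0
```

Run:
```python
from h import *
st(); p=look("wrist",["tin"],"pics/w14.png")
# fit tin top rectangle 180x66 at z=.171
g=cv2.GaussianBlur(cv2.cvtColor(p["color"],cv2.COLOR_RGB2GRAY),(3,3),0).astype(np.float32)
G=np.minimum(np.hypot(cv2.Sobel(g,5,1,0),cv2.Sobel(g,5,0,1)),120)
u=np.linspace(-1,1,60); q=np.r_[np.c_[.09*u,.033+0*u],np.c_[.09*u,-.033+0*u],np.c_[.09+0*u,.033*u],np.c_[-.09+0*u,.033*u]]
out=[]
for a in np.arange(-7,-1,.5):
  c,s=np.cos(np.radians(a)),np.sin(np.radians(a)); r=q@np.array([[c,s],[-s,c]])
  for x in np.arange(.600,.620,.001):
    for y in np.arange(.022,.042,.001):
      w=pix(p,np.c_[r+[x,y],np.full(len(r),.171)]).astype(np.float32)
      out.append((cv2.remap(G,w[:,:1].copy(),w[:,1:].copy(),cv2.INTER_LINEAR).mean(),x,y,a))
out.sort(reverse=True); print(np.round(out[:5],3)); b=out[0]
go([b[1],b[2],.169],b[3]+90)
```

```text
{'time': 32.125, 'qpos': [-0.117, 0.093, 1.656, -0.0, 1.392, 1.531], 'eef_pos': [0.609, 0.03, 0.332], 'tcp_rot': [0.999, -0.039, 0.0, 0.0], 'contact_force': [1.169, 0.054, 0.405], 'opening': 1.0, 'finger_force': 0.0}
wrist tin 0.82 [0.621 0.03  0.173] [278 180]
wrist tin 0.54 [0.437 0.336 0.006] [ 88 285]
[[ 6.7149e+01  6.1100e-01  3.0000e-02 -4.0000e+00]
 [ 6.6568e+01  6.1100e-01  3.1000e-02 -5.0000e+00]
 [ 6.6385e+01  6.1100e-01  3.0000e-02 -3.5000e+00]
 [ 6.6033e+01  6.1100e-01  3.1000e-02 -5.5000e+00]
 [ 6.4580e+01  6.0900e-01  3.0000e-02 -3.5000e+00]]
turn [ 0.  -0.  -0.4] shift [  2.2   0.3 162.9] rows>= 2.6 q [-0.12  0.09  1.66 -0.    1.39  1.53]
```

Tin at (0.610, 0.030), about −4.2°, already aligned with the gripper. I'll descend and grasp.

To row units: 162 mm / 600 = 0.27, 145 mm / 600 = 0.2417.

Request:
send_rows(rows="0 0 0 0.0033 0 0.1 1;0 0 0 0.0033 0 0.1833 1;0 0 0 0.0033 0 0.2417 1;0 0 0 0.0033 0 0.27 1;0 0 0 0.0033 0 0.27 1;0 0 0 0.0033 0 0.27 1", grip_force=70)

```text
time: 32.98
eef_pos: [0.6122, 0.031, 0.172]
tcp_rot: [0.999, -0.038, 0.002, 0.0]
contact_force: [0.2, -0.4, -0.2]
opening: 1.001
finger_force: 0.0
```

Request:
send_rows(rows="0 0 0 0 0 0 0.5;0 0 0 0 0 0 0;0 0 0 0 0 0 -1;0 0 0 0 0 0 -1;0 0 0 0 0 0 -1;0 0 0 0 0 0 -1")

```text
time: 33.72
eef_pos: [0.6125, 0.031, 0.1727]
tcp_rot: [0.999, -0.038, 0.002, 0.0]
contact_force: [-0.8, -0.2, 6.8]
opening: 0.753
finger_force: 83.1
```

To row units: -160 mm / 600 = -0.2667, -130 mm / 600 = -0.2167.

Request:
send_rows(rows="0 0 0 0 0 -0.0067 -1;0 0 0 0 0 -0.025 -1;0 0 0 0 0 -0.0667 -1;0 0 0 0 0 -0.1333 -1;0 0 0 0 0 -0.2167 -1;0 0 0 0 0 -0.2667 -1;0 0 0 0 0 -0.2667 -1")

```text
time: 34.6
eef_pos: [0.6119, 0.0312, 0.3332]
tcp_rot: [0.999, -0.038, 0.003, 0.0]
contact_force: [0.4, -1.0, -3.6]
opening: 0.75
finger_force: 82.1
```

Run:
```python
from h import *
st(); p=look("wrist",["tin"],"pics/w15.png"); go([.43,.26,.30],-4.4)
```

```text
{'time': 34.6, 'qpos': [-0.114, 0.097, 1.65, 0.0, 1.388, 1.532], 'eef_pos': [0.612, 0.031, 0.333], 'tcp_rot': [0.999, -0.038, 0.003, 0.0], 'contact_force': [0.353, -0.995, -3.582], 'opening': 0.75, 'finger_force': 82.094}
wrist tin 0.93 [0.648 0.03  0.331] [277 218]
turn [ -0.1   0.1 -89.9] shift [-196.8 -214.4   28.5] rows>= 8.4 q [-0.11  0.1   1.66  0.    1.39  1.53]
```

```bash
cat >> h.py <<'E'
def rect(p,x0,y0,a0,z,sizes,h=.012):
    g=cv2.GaussianBlur(cv2.cvtColor(p["color"],cv2.COLOR_RGB2GRAY),(3,3),0).astype(np.float32)
    G=np.minimum(np.hypot(cv2.Sobel(g,5,1,0),cv2.Sobel(g,5,0,1)),120); u=np.linspace(-1,1,60); out=[]
    q=np.concatenate([np.r_[np.c_[lx/2*u,ly/2+0*u],np.c_[lx/2*u,-ly/2+0*u],np.c_[lx/2+0*u,ly/2*u],np.c_[-lx/2+0*u,ly/2*u]] for lx,ly in sizes])
    for a in np.arange(a0-3,a0+3.1,.5):
        c,s=np.cos(np.radians(a)),np.sin(np.radians(a)); r=q@np.array([[c,s],[-s,c]])
        for x in np.arange(x0-h,x0+h,.001):
            for y in np.arange(y0-h,y0+h,.001):
                w=pix(p,np.c_[r+[x,y],np.full(len(r),z)]).astype(np.float32)
                out.append((cv2.remap(G,w[:,:1].copy(),w[:,1:].copy(),cv2.INTER_LINEAR).mean(),x,y,a))
    out.sort(reverse=True); print(np.round(out[:4],3))
E
python3 - <<'E'
from h import *
for c in ("wrist","top","scene"):
    p=ctrl.read_camera(c); print(c); rect(p,.425,.304,-4.5,.018,[(.100,.214),(.092,.206)])
E
```

```text
wrist
[[90.156  0.434  0.302 -4.   ]
 [90.141  0.434  0.301 -4.   ]
 [89.92   0.434  0.301 -4.5  ]
 [89.632  0.434  0.302 -4.5  ]]
top
[[83.606  0.422  0.3   -4.5  ]
 [83.485  0.422  0.3   -5.   ]
 [83.401  0.42   0.3   -3.   ]
 [83.299  0.422  0.3   -4.   ]]
scene
[[95.955  0.423  0.307 -3.5  ]
 [95.94   0.423  0.307 -4.   ]
 [95.822  0.423  0.308 -4.   ]
 [95.772  0.424  0.307 -4.   ]]
```

To row units: -214 mm / 600 = -0.3567, -200 mm / 600 = -0.3333, -84 degrees / 360 = -0.2333.

Request:
send_rows(rows="0 0 -0.0278 -0.0167 -0.025 0 -1;0 0 -0.0556 -0.0583 -0.075 0 -1;0 0 -0.0861 -0.1167 -0.1333 0 -1;0 0 -0.1167 -0.1833 -0.2 0 -1;0 0 -0.1444 -0.25 -0.2667 0.0083 -1;0 0 -0.175 -0.3 -0.3333 0.025 -1;0 0 -0.2056 -0.3283 -0.3567 0.0467 -1;0 0 -0.2333 -0.3283 -0.3567 0.0467 -1")

```text
time: 35.85
eef_pos: [0.4279, 0.2604, 0.2984]
tcp_rot: [0.765, 0.644, -0.003, -0.001]
contact_force: [0.2, -0.0, -3.9]
opening: 0.748
finger_force: 81.9
```

To row units: -6 degrees / 360 = -0.0167.

Request:
send_rows(rows="0 0 -0.0167 0 0 0 -1;0 0 -0.0167 0 0 0 -1;0 0 -0.0167 0 0 0 -1")

```text
time: 36.22
eef_pos: [0.4303, 0.2593, 0.3009]
tcp_rot: [0.734, 0.679, -0.001, -0.0]
contact_force: [0.1, -0.1, -3.5]
opening: 0.749
finger_force: 81.9
```

Run:
```python
from h import *
st()
for c in ("wrist","top"):
    p=ctrl.read_camera(c); print(c); rect(p,.425,.304,-4.5,.018,[(.100,.214),(.092,.206)])
    cv2.imwrite(f"pics/x_{c}.png",p["color"][:,:,::-1])
print("tin held"); p=ctrl.read_camera("wrist"); s=ctrl.get_state(); rect(p,s["eef_pos"][0],s["eef_pos"][1],-4.5,s["eef_pos"][2]-.0017,[(.066,.180)])
```

```text
{'time': 36.225, 'qpos': [0.34, -0.136, 1.938, 0.0, 1.342, 0.417], 'eef_pos': [0.43, 0.259, 0.301], 'tcp_rot': [0.734, 0.679, -0.001, -0.0], 'contact_force': [0.137, -0.137, -3.5], 'opening': 0.749, 'finger_force': 81.909}
wrist
[[36.517  0.425  0.301 -4.5  ]
 [36.356  0.424  0.301 -4.5  ]
 [36.233  0.425  0.301 -4.   ]
 [35.712  0.422  0.301 -4.   ]]
top
[[59.927  0.414  0.312 -1.5  ]
 [59.8    0.413  0.312 -1.5  ]
 [59.781  0.415  0.312 -1.5  ]
 [59.716  0.414  0.312 -2.   ]]
tin held
[[43.395  0.43   0.255 -5.5  ]
 [43.212  0.431  0.255 -4.5  ]
 [42.456  0.432  0.255 -4.   ]
 [42.427  0.432  0.255 -3.5  ]]
```

Run:
```python
from h import *
go([.4245,.306,.10],-4.3)
```

```text
turn [-0.   0.  -0.1] shift [ 46.1  -9.5 201.5] rows>= 3.3 q [ 0.34 -0.14  1.94  0.    1.34  0.42]
```

To row units: 201 mm / 600 = 0.335, -9.5 mm / 600 = -0.0158.

Request:
send_rows(rows="0 0 0 0.0333 -0.0083 0.05 -1;0 0 0 0.0767 -0.0158 0.1333 -1;0 0 0 0.0767 -0.0158 0.2167 -1;0 0 0 0.0767 -0.0158 0.2833 -1;0 0 0 0.0767 -0.0158 0.325 -1;0 0 0 0.0767 -0.0158 0.335 -1;0 0 0 0.0767 -0.0158 0.335 -1;0 0 0 0.0767 -0.0158 0.335 -1")

```text
time: 37.38
eef_pos: [0.4259, 0.3066, 0.1026]
tcp_rot: [0.733, 0.68, 0.002, 0.001]
contact_force: [-0.4, 0.7, -2.4]
opening: 0.748
finger_force: 81.8
```

Run:
```python
from h import *
s=st(); p=look("wrist",["tin","tray"],"pics/x2.png"); rect(p,.4245,.303,-4.5,.018,[(.100,.214),(.092,.206)]); rect(p,s["eef_pos"][0],s["eef_pos"][1],-4.5,s["eef_pos"][2]-.0017,[(.066,.180)]);
M=R.from_quat(s["tcp_rot"]).as_matrix(); print("ya",np.degrees(np.arctan2(M[1,1],M[0,1])))
```

```text
{'time': 37.375, 'qpos': [0.431, 0.136, 2.054, 0.0, 0.948, 0.506], 'eef_pos': [0.426, 0.307, 0.103], 'tcp_rot': [0.733, 0.68, 0.002, 0.001], 'contact_force': [-0.372, 0.702, -2.436], 'opening': 0.748, 'finger_force': 81.825}
wrist tin 0.62 [0.428 0.345 0.1  ] [274 211]
wrist tray 0.89 [0.432 0.405 0.012] [276  63]
wrist tray 0.73 [0.204 0.226 0.009] [  6 335]
[[34.673  0.418  0.299 -5.   ]
 [34.527  0.418  0.299 -4.5  ]
 [34.495  0.418  0.299 -4.   ]
 [34.433  0.418  0.299 -3.   ]]
[[39.172  0.426  0.303 -3.   ]
 [38.754  0.426  0.303 -3.5  ]
 [38.285  0.426  0.303 -2.5  ]
 [37.42   0.425  0.303 -3.   ]]
ya -4.331406496873504
```

View pics/x2.png

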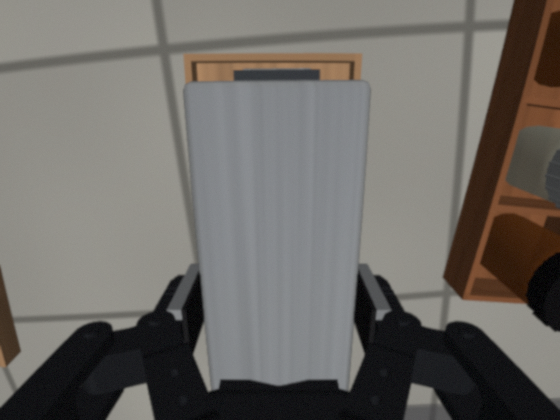

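The tin hangs over the tray. The tray's far end has outer corners (187,54) and (361,54) and inner corners (197,62) and (352,62). The tin's end is at row 83, columns 187 to 369.

Run:
```python
from h import *
p=ctrl.read_camera("wrist"); s=ctrl.get_state(); M=R.from_quat(s["tcp_rot"]).as_matrix()
for n,uvs,z in (("trayouter",[(187,54),(361,54)],.018),("trayinner",[(197,62),(352,62)],.018),("tin",[(187,84),(369,84)],.101)):
    t=ray(p,uvs,z); print(n,t.round(4),((t-s["eef_pos"])@M*1000).round(1))
print(p["extrinsics"] is not None)
```

```text
trayouter [[0.3828 0.413  0.018 ]
 [0.4795 0.4057 0.018 ]] [[103.1 -50.4  83.8]
 [103.1  46.6  84. ]]
trayinner [[0.3878 0.4084 0.018 ]
 [0.4744 0.4018 0.018 ]] [[ 98.9 -45.1  83.8]
 [ 98.9  41.8  84. ]]
tin [[0.4012 0.3934 0.101 ]
 [0.4627 0.3888 0.101 ]] [[ 85.  -30.5   0.9]
 [ 85.   31.3   1. ]]
True
```

To row units: 48 mm / 600 = 0.08, 42 mm / 600 = 0.07.

Request:
send_rows(rows="0 0 0 0.0008 -0.0033 0 -1;0 0 0 0.0008 -0.0033 0.025 -1;0 0 0 0.0008 -0.0033 0.05 -1;0 0 0 0.0008 -0.0033 0.07 -1;0 0 0 0.0008 -0.0033 0.08 -1;0 0 0 0.0008 -0.0033 0.08 -1;0 0 0 0.0008 -0.0033 0.08 -1")

```text
time: 38.45
eef_pos: [0.4231, 0.3069, 0.0532]
tcp_rot: [0.733, 0.68, 0.0, 0.0]
contact_force: [0.9, 0.7, -4.3]
opening: 0.749
finger_force: 81.9
```

To row units: 2 mm / 600 = 0.0033.

Request:
send_rows(rows="0 0 0 0 0 0.0033 -1;0 0 0 0 0 0.0033 -1")

```text
time: 38.7
eef_pos: [0.4227, 0.3068, 0.051]
tcp_rot: [0.733, 0.68, 0.0, 0.0]
contact_force: [-0.3, 0.7, -2.0]
opening: 0.75
finger_force: 81.9
```

To row units: 2 mm / 600 = 0.0033.

Request:
send_rows(rows="0 0 0 0 0 0.0033 -1;0 0 0 0 0 0.0033 -1")

```text
time: 38.95
eef_pos: [0.423, 0.3068, 0.0497]
tcp_rot: [0.733, 0.68, 0.0, 0.0]
contact_force: [-2.6, -1.3, 2.5]
opening: 0.754
finger_force: 82.8
```

Request:
send_rows(rows="0 0 0 0 0 0 0.6;0 0 0 0 0 0 0.8;0 0 0 0 0 0 1;0 0 0 0 0 0 1;0 0 0 0 0 0 1;0 0 0 0 0 0 1")

```text
time: 39.7
eef_pos: [0.4226, 0.3067, 0.0488]
tcp_rot: [0.733, 0.68, 0.0, 0.0]
contact_force: [-0.4, -1.0, 0.2]
opening: 0.996
finger_force: 0.0
```

To row units: -250 mm / 600 = -0.4167, -230 mm / 600 = -0.3833.

Request:
send_rows(rows="0 0 0 0 0 -0.025 1;0 0 0 0 0 -0.0833 1;0 0 0 0 0 -0.1833 1;0 0 0 0 0 -0.2833 1;0 0 0 0 0 -0.3833 1;0 0 0 -0.0667 0 -0.4167 1;0 0 0 -0.15 0 -0.4167 1;0 0 0 -0.15 0 -0.4167 1")

```text
time: 40.7
eef_pos: [0.4158, 0.2151, 0.3004]
tcp_rot: [0.734, 0.679, 0.001, 0.001]
contact_force: [0.2, 0.1, -1.2]
opening: 1.002
finger_force: 0.0
```

Run:
```python
from h import *
s=st(); p=look("wrist",["tin","tray","jar"]); rect(p,.4235,.304,-4.5,.048,[(.066,.180)]); rect(p,.4245,.303,-4.5,.018,[(.100,.214)])
look("top",["dish","lid","jar","tin"]); look("scene",["dish","lid","jar","tin"])
```

```text
{'time': 40.7, 'qpos': [0.26, -0.223, 2.013, -0.0, 1.349, 0.339], 'eef_pos': [0.416, 0.215, 0.3], 'tcp_rot': [0.734, 0.679, 0.001, 0.001], 'contact_force': [0.199, 0.072, -1.169], 'opening': 1.002, 'finger_force': 0.0}
wrist tin 0.77 [0.422 0.306 0.047] [277  84]
wrist tray 0.92 [0.167 0.321 0.008] [59 92]
wrist tray 0.81 [ 0.321 -0.067  0.007] [230 352]
wrist tray 0.75 [0.406 0.298 0.003] [264  94]
wrist jar 0.6 [0.584 0.338 0.062] [440  37]
[[43.411  0.43   0.297 -4.5  ]
 [42.963  0.43   0.297 -4.   ]
 [42.722  0.43   0.296 -4.5  ]
 [42.399  0.414  0.298 -4.   ]]
[[48.854  0.416  0.307 -4.   ]
 [48.482  0.416  0.308 -4.   ]
 [48.106  0.416  0.307 -4.5  ]
 [47.647  0.416  0.308 -4.5  ]]
top dish 0.86 [ 0.602 -0.331  0.013] [390 140]
top lid 0.86 [ 0.415 -0.33   0.056] [394 199]
top jar 0.53 [0.588 0.34  0.068] [164 138]
top tin 0.5 [0.422 0.333 0.053] [165 196]
scene dish 0.86 [ 0.601 -0.329  0.016] [163 327]
scene lid 0.89 [ 0.425 -0.328  0.052] [154 264]
scene jar 0.63 [0.607 0.328 0.06 ] [433 257]
scene jar 0.53 [0.62  0.324 0.018] [431 274]
scene tin 0.87 [0.442 0.293 0.046] [390 225]
```

All the numbers agree. The tin touched down at the expected floor height, and the jar, dish and lid read where I placed them. Handing in.

```bash
python3 -c "
from plant import ctrl; print(ctrl.sign_off())"
```

```text
the job is handed in; nothing more can be done
None
```

The job is handed in at about 41 s of the 128 s limit: the jar is in the rack's middle bay, the dish on the coaster, the lid over the bowl and the tin flat in the farthest tray, taken in that order; the pass/fail verdict was not reported back.

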